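# Load the curing carousel and wind its timer

## Task

Push the index table round one detent so that its empty bay faces you, and lay every loose spindle flat on the floor of that bay (any way round, none on top of another). Then push the table on by one more detent to carry the loaded bay to the curing lamp on your right, and after that wind the timer's key clockwise, in several part turns, until it is fully wound; leave everything else on the bench where it is.

Things in the scene. Friction and masses are not known exactly. Their poses are not given: they have to be found in the camera images.
- turntable (a joint): angle of the four-bay index table about its upright axis, rad, growing counter-clockwise from above. Spring detents at 0, 1.571 and 3.142 only; starts at 0; stops 0.2 beyond either end. Leaving a detent takes 5 to 7 N at a push peg; past half-way it pulls itself into the next and rests there within about 1 s
- hub (a point): centre of the index table (plywood disc 410 mm across, 15 mm thick, top 55 mm above the bench), on its top; x and y turn with the disc. Wooden fins (5 mm thick, 25 mm high, 27 to 172 mm from the centre) along +x, +y, -x, -y part it into four bays; that between +x and +y is empty, each other one keeps a clamped board (100 x 80, 41 mm high). Hub post 60 across, 32 high
- push_peg (a point): the push peg of the +y fin, at half its height. Four such upright black pegs, 18 mm across and 55 mm high above the disc, stand just past the ends of the four fins, 180 mm from the centre along +x, +y, -x and -y of hub. With the table at 0 the +y peg is front left as the robot sees it, between the bay facing the robot and the empty bay
- empty_bay (a point): point on the floor of the empty bay, on its middle line, 134 mm from the disc's centre (same axes as hub). With the table at 0 this bay is on the robot's left (+y), at 1.571 it faces the robot (loading position), at 3.142 it is on the robot's right (-y; curing position, by the lamp)
- carousel_base: fixed foot of the index table; origin on the bench below the disc's centre; its -x axis points to the loading position and its -y axis to the curing position. A lamp on a thin post (250 mm high) stands beyond the disc's rim at about +200 mm x, -270 mm y of this frame
- key (a joint): winding of the clockwork timer, rad, growing clockwise seen from above; starts at 0 to 0.7, fully wound against its stop at 6.0. A spring works against the winding (up to about 0.12 N m to turn) but a brake holds the key wherever it is let go
- key_grip (a point): centre of the flat upright wing of the timer's key: 46 mm wide (along this frame's x), 9 mm thick (along its y), 30 mm high, on an upright stem, its lower edge 20 mm above the top of the timer, a white box 100 x 100 x 65 mm fixed to the bench
- spindle0_c (a point): centre of a short turned wooden spindle with square ends, 80 mm long (along its x axis), lying on the bench: ends 26 x 26 mm square and 18 mm long, round waist 20 mm in diameter and 44 mm long; about 50 g. Two to four of these four are there
- spindle1_c (a point): centre of a short turned wooden spindle with square ends, 80 mm long (along its x axis), lying on the bench: ends 26 x 26 mm square and 18 mm long, round waist 20 mm in diameter and 44 mm long; about 50 g. Two to four of these four are there
- spindle2_c (a point): centre of a short turned wooden spindle with square ends, 80 mm long (along its x axis), lying on the bench: ends 26 x 26 mm square and 18 mm long, round waist 20 mm in diameter and 44 mm long; about 50 g. Two to four of these four are there
- spindle3_c (a point): centre of a short turned wooden spindle with square ends, 80 mm long (along its x axis), lying on the bench: ends 26 x 26 mm square and 18 mm long, round waist 20 mm in diameter and 44 mm long; about 50 g. Two to four of these four are there
- tape: roll of tape, 72 mm across, 24 mm high; a bystander, origin at its underside
- tin: steel tin, 60 mm across, 60 mm high; a bystander, origin at its underside
- glue: glue bottle, 64 mm across, 170 mm high; a bystander, origin at its underside
- mallet: mallet-like hammer lying; a bystander, origin at its underside
- driver: screwdriver lying; a bystander, origin at its underside
- mug: mug, 90 mm high; a bystander, origin at its underside
- offcut: plywood offcut 120 x 60 x 18 mm; a bystander, origin at its underside
Things that resemble listed ones, but are neither listed nor needed, are in the scene too. Leave any blue look-alike of the part that bears spindle0_c alone. Leave any blue look-alike of the part that bears spindle2_c alone.

How it is judged:
By the outcome, as a careful person would: the job done as asked, in the order asked, and still so for the second after the job is handed in, with the robot touching nothing.
Of spindle0, spindle1, spindle2, spindle3 only 2 to 4 are there at a start; the rules pass over those that are not, and their reading is None.
At some moment in a run one of spindle0, spindle1, spindle2, spindle3 may be knocked a few centimetres aside while the robot is not near it.
Once in a run the grip may slacken for a moment while it holds something.
It also fails if it takes over 210 s, if anything falls off the work surface, if the arm or the gripper's body presses on something with over 40 N, if the wrist force passes 120 N, or if a joint passes its speed limit or range.

## Robot

A 6-joint arm with a two-finger parallel gripper is mounted at the origin on the work surface. World frame = base frame: x ahead of the robot, y to its left, z up, the work surface at z = 0. Lengths are in m, angles in rad, forces in N, time in s.
With the tool pointing down it reaches from about 0.375 to 0.9 m from the base axis. Payload 3.1 kg.
Tool frame: the origin (TCP) lies between the finger pads; the fingertips stand 19 mm ahead of it and the grasp point (between the pads) is the TCP; z points along the fingers, y is the direction in which the jaws open and shut (so a half turn about z gives the same grasp; the last joint's range is limited). The gripper opens to 85 mm and grips with 20 to 120 N. Pads are 22 mm wide; open, the fingers measure 114 mm over their backs; the gripper's body (76 mm by 85 mm) begins 54 mm behind the grasp point. The pads swing forward as they close: fully open they stand 13 mm farther back than shut.
Start: joints at [-0.178, 0.527, 1.433, -0, 1.181, -0.178], TCP at [0.625, 0, 0.25] pointing down, gripper open.
Joint ranges: [-3.08, 3.08], [-0.75, 2.2], [0.22, 2.44], [-1.43, 4.57], [0, 2.65], [-2.85, 2.85]. Speed limits (rad/s): [2.79, 2.79, 3.14, 3.14, 3.14, 3.14].

## Interface

Orientations are given as a unit quaternion [x, y, z, w].
In Python, from station import manip, optics, job gives the robot as it stands.
- The arm moves only by the shell command python3 -m inch 'ROWS' [OPENING] [FORCE]. ROWS is JSON, one flat list of numbers, 4 for each row, row after row: the shift along the world's x, y, z in cm, then the turn about the world's z in rad. A call has 1 to 20 rows; each row shifts and turns the commanded pose from where the row before left it; what a row does not reach is not made up. A row lasts 1/8 s, in which the tool goes at most 62.5 mm and 10.7 degrees, less where a joint would pass 70% of its speed; a pose out of reach is approached as far as the arm can. A call with a gripper value outside its range is refused whole. OPENING is the opening in per cent of the stroke, from 0 (shut) to 100 (fully open), set as the call begins (- or left out, the last holds). The fingers move at their own pace and stop on an object; FORCE is the grip in N (left out, the last holds). Time passes only in rows, so rows that do not move let the fingers close. It gives the time, the measured TCP pose, the force and the opening at its end, in the units of the state.
- manip.sense(): the state, without advancing time (a new reading comes with each control period).
- optics.snapshot(name): name is "scene" or "side" or "wrist"; returns (picture, depth): 420x560x3 uint8, red, green, blue; 420x560 float32, m along the optical axis (not along the pixel's ray), 0 where there is no reading.
- optics.camera_model(name): a dict with "mtx" (3x3 intrinsics, pixels), "dist_coeffs" ([k1, k2, p1, p2, k3] as OpenCV has them; the pictures are not rectified), "camera_from_world" (4x4, takes a point from world to camera coordinates); the wrist camera has in their place "tool_from_camera" (4x4, takes a point from camera to tool coordinates, whose origin is the TCP and whose axes are the flange's). Camera axes: x right, y up, looking along -z (the intrinsics and any distortion apply to the point x, -y, -z); pixel columns grow to the right and rows downward; lengths in m; the calibration is good to about 2 mm. A picture is of the moment at which its call begins: read the wrist's pose just before it. camera_model takes no time and is no camera call.
- job.sign_off(): hands the job in, once; it reports no verdict.
The state is a dict: "t": time; "q": joint angles; "qd": joint speeds; "tau": joint torques, N m; "tcp_pos": TCP position; "tool_rot": TCP orientation; "force": force on the tool from outside, world axes, zero at the start; "ft_torque": the same for the moment, N m; "finger_gap": opening from 0.0 (shut) to 1.0 (fully open).
Only numpy, scipy, OpenCV 4.12 (cv2) and the standard library are available. Lean on these libraries where they do the work, as an engineer would, in place of code of your own. Each camera call takes 0.05 s, during which the arm holds its last target.

## Working session

There is one attempt and no reset: what is moved stays moved. The work goes in short steps, Python scripts to look and compute and a shell command to move; the robot and the scene stay as the last step left them, time stands still between calls to the robot, and variables do not carry over. Pictures are saved under pics/ and viewed, and the job is handed in when it is done.

```bash
mkdir -p pics; ls; cat > h.py <<'E'
import numpy as np,cv2
from station import manip,optics,job
def snap(n,tag):
    s=manip.sense()
    p,d=optics.snapshot(n); cv2.imwrite(f'pics/{tag}.png',p[:,:,::-1]); np.savez(f'pics/{tag}.npz',p=p,d=d,tp=s['tcp_pos'],tr=s['tool_rot'],n=n)
    return p,d
def w_from_c(n,tp=None,tr=None):
    m=optics.camera_model(n)
    if n!='wrist': return np.linalg.inv(np.array(m['camera_from_world']))
    from scipy.spatial.transform import Rotation as R
    T=np.eye(4);T[:3,:3]=R.from_quat(tr).as_matrix();T[:3,3]=tp
    return T@np.array(m['tool_from_camera'])
def pt(tag,u,v,z=None,r=1):
    f=np.load(f'pics/{tag}.npz');n=str(f['n']);m=optics.camera_model(n)
    T=w_from_c(n,f['tp'],f['tr'])
    xy=cv2.undistortPoints(np.array([[[u,v]]],float),np.array(m['mtx']),np.array(m['dist_coeffs']))[0,0]
    ray=np.array([xy[0],-xy[1],-1.])
    if z is None:
        w=f['d'][int(v)-r:int(v)+r+1,int(u)-r:int(u)+r+1];d=np.median(w[w>0]) if (w>0).any() else 0
        return (T@np.r_[ray*d,1])[:3]
    rw=T[:3,:3]@ray;o=T[:3,3];return o+rw*(z-o[2])/rw[2]
def proj(tag,P):
    f=np.load(f'pics/{tag}.npz');n=str(f['n']);m=optics.camera_model(n)
    T=np.linalg.inv(w_from_c(n,f['tp'],f['tr']));c=(T@np.r_[P,1])[:3]
    return cv2.projectPoints(np.array([[c[0],-c[1],-c[2]]]),np.zeros(3),np.zeros(3),np.array(m['mtx']),np.array(m['dist_coeffs']))[0][0,0]
def cloud(tag):
    f=np.load(f'pics/{tag}.npz');n=str(f['n']);m=optics.camera_model(n);T=w_from_c(n,f['tp'],f['tr'])
    h,w=f['d'].shape;uu,vv=np.meshgrid(np.arange(w),np.arange(h))
    xy=cv2.undistortPoints(np.stack([uu,vv],-1).reshape(-1,1,2).astype(float),np.array(m['mtx']),np.array(m['dist_coeffs']))[:,0]
    d=f['d'].reshape(-1);P=np.c_[xy[:,0]*d,-xy[:,1]*d,-d,np.ones_like(d)]@T.T
    P=P[:,:3];P[d==0]=np.nan;return P.reshape(h,w,3)
def crop(tag,u0,v0,u1,v1,out,s=None):
    im=cv2.imread(f'pics/{tag}.png')[v0:v1,u0:u1];s=s or min(800/(u1-u0),600/(v1-v0))
    cv2.imwrite(f'pics/{out}.png',cv2.resize(im,None,fx=s,fy=s,interpolation=cv2.INTER_CUBIC))
E
python3 - <<'E'
from h import *
for n in ['scene','side','wrist']: snap(n,n+'0')
print(manip.sense()); 
for n in ['scene','side']: print(w_from_c(n)[:3].round(3))
E
```

```text
pics
{'t': 0.15, 'q': array([-1.78463244e-01,  5.28278367e-01,  1.43359417e+00, -2.45487864e-05,
        1.18142574e+00, -1.78506543e-01]), 'qd': array([-0.00053572, -0.00374331, -0.00423204,  0.00161296, -0.00016047,
       -0.00156875]), 'tau': array([ 1.17890530e-03, -4.42742836e+01, -1.78276026e+01, -2.15643640e-04,
        5.61750654e-03, -9.84718270e-06]), 'tcp_pos': array([6.24482416e-01, 1.39390085e-04, 2.49546981e-01]), 'tool_rot': array([ 7.07087914e-01,  7.07125134e-01, -4.95713780e-04, -6.94037709e-04]), 'force': array([-0.26092473,  0.05886027, -0.95439037]), 'ft_torque': array([ 0.05354558, -0.02703228, -0.02082785]), 'finger_gap': 1.0004074937168628}
[[-0.572 -0.441  0.692  1.267]
 [ 0.82  -0.332  0.466  0.564]
 [ 0.024  0.834  0.552  0.717]]
[[ 0.785  0.332 -0.523 -0.239]
 [-0.619  0.41  -0.67  -0.881]
 [-0.008  0.85   0.527  0.788]]
```

View pics/scene0.png

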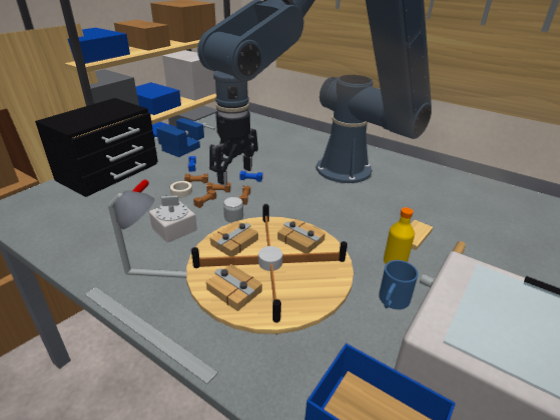

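View pics/side0.png

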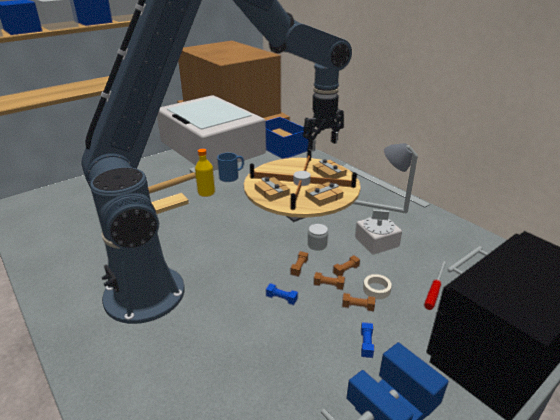

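View pics/wrist0.png

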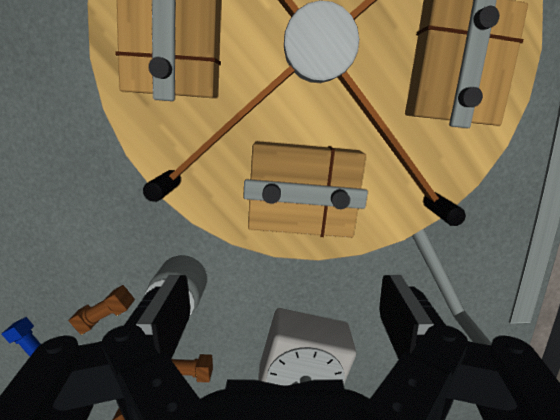

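```bash
python3 - <<'E'
from h import *
crop('side0',230,190,430,360,'c1')
for nm,u,v in [('a',300,263),('b',346,265),('c',329,281),('d',358,301),('blue1',282,294),('blue2',367,339),('tape',377,279),('tin',317,229),('timer',378,240),('key',380,214),('hub',301,176),('disc',286,200)]:
    print(nm,pt('side0',u,v).round(3))
C=cloud('scene0')
print('hubscene',pt('scene0',270,252).round(3))
for nm,u,v in [('pegL +y?',266,208),('peg right',342,245),('pegfar',277,302),('pegleft',195,250),('lamp',135,205)]: print(nm,pt('scene0',u,v).round(3))
crop('scene0',120,130,380,325,'c2')
E
```

```text
a [ 0.386 -0.178  0.019]
b [ 0.478 -0.265  0.021]
c [ 0.397 -0.281  0.018]
d [ 0.399 -0.382  0.022]
blue1 [ 0.269 -0.243  0.02 ]
blue2 [ 0.324 -0.479  0.024]
tape [ 0.506 -0.353  0.015]
tin [ 0.494 -0.126  0.059]
timer [ 0.601 -0.269  0.052]
key [ 0.645 -0.231  0.103]
hub [0.641 0.117 0.087]
disc [0.531 0.063 0.057]
hubscene [0.653 0.125 0.088]
pegL +y? [0.522 0.016 0.104]
peg right [0.547 0.264 0.108]
pegfar [0.794 0.245 0.111]
pegleft [ 0.773 -0.006  0.11 ]
lamp [ 0.838 -0.109  0.229]
```

View pics/c1.png

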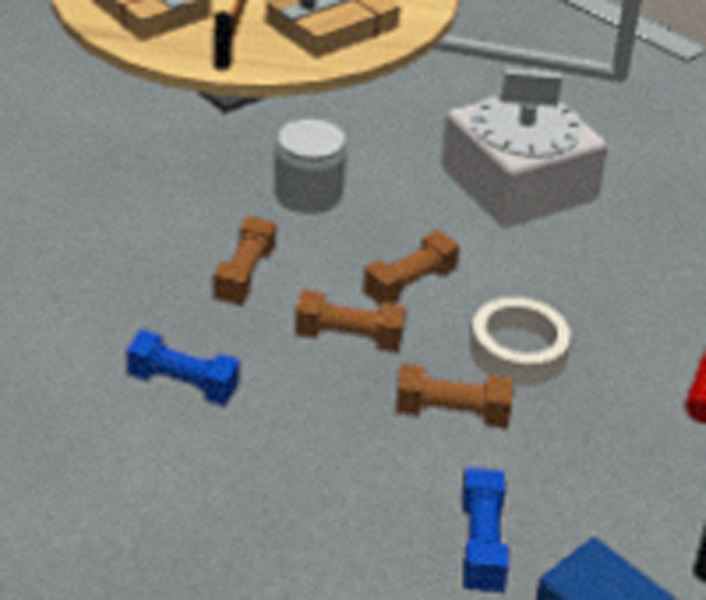

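View pics/c2.png

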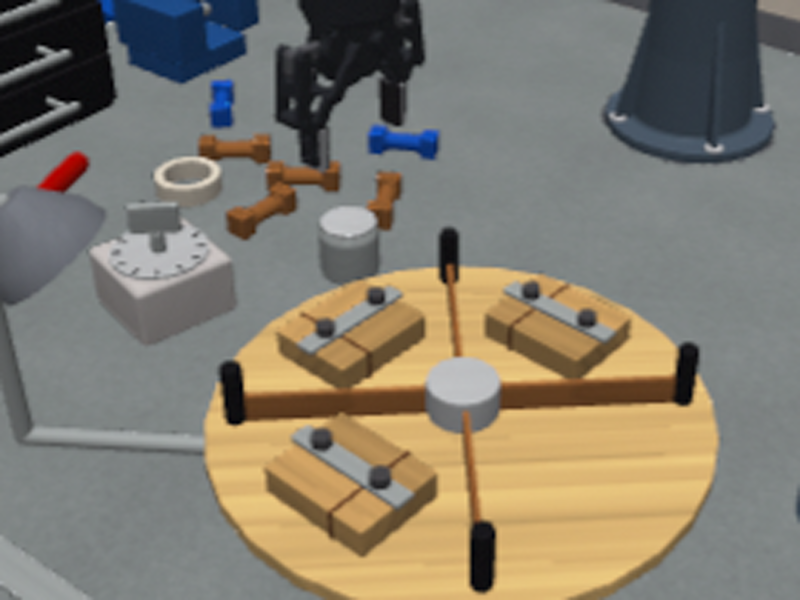

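```bash
python3 - <<'E'
from h import *
for tag in ['scene0','side0','wrist0']:
    C=cloud(tag); f=np.load(f'pics/{tag}.npz')
    m=(abs(C[...,2]-.055)<.004)&(np.hypot(C[...,0]-.65,C[...,1]-.12)<.23)&np.isfinite(C[...,0])
    P=C[m][:,:2].astype(np.float32)
    h=cv2.convexHull(P)[:,0]
    A=np.c_[2*h,np.ones(len(h))];s=np.linalg.lstsq(A,(h**2).sum(1),rcond=None)[0]
    print(tag,m.sum(),'disc',s[:2].round(4),np.sqrt(s[2]+s[0]**2+s[1]**2).round(4))
    m=(abs(C[...,2]-.087)<.003)&(np.hypot(C[...,0]-.65,C[...,1]-.12)<.04)
    P=C[m]
    if len(P): print(' hub', P.mean(0).round(4),len(P), cv2.minEnclosingCircle(P[:,:2].astype(np.float32)))
    m=(C[...,2]>.1)&(C[...,2]<.115)&(abs(np.hypot(C[...,0]-.65,C[...,1]-.12)-.18)<.025)
    P=C[m]
    a=np.degrees(np.arctan2(P[:,1]-.12,P[:,0]-.65))
    for c in (-135,-45,45,135):
        k=abs(a-c)<20
        if k.sum(): print('  peg',P[k].mean(0).round(4),k.sum(), a[k].mean().round(1))
# glue
for u,v in [(401,240),(398,285),(205,170)]: print(pt('scene0' if u>300 else 'side0',u,v).round(3))
# timer top & key from side/scene/wrist
for tag in ['scene0','side0']:
    C=cloud(tag)
    m=(abs(C[...,2]-.066)<.005)&(C[...,0]>.5)&(C[...,0]<.7)&(C[...,1]<-.15)&(C[...,1]>-.35)
    P=C[m][:,:2].astype(np.float32);print(tag,'timer',cv2.minAreaRect(P))
    m=(C[...,2]>.09)&(C[...,2]<.125)&(C[...,0]>.55)&(C[...,0]<.68)&(C[...,1]<-.18)&(C[...,1]>-.33)
    P=C[m];print('key',len(P),P.mean(0),P.min(0),P.max(0),cv2.minAreaRect(P[:,:2].astype(np.float32)))
E
```

```text
scene0 9326 disc [0.6558 0.1257] 0.2043
 hub [0.6574 0.127  0.0871] 312 ((0.6559343934059143, 0.12616397440433502), 0.031152859330177307)
  peg [0.5206 0.0116 0.1069] 35 -140.0
  peg [ 0.7732 -0.0094  0.1072] 47 -46.4
  peg [0.7949 0.2432 0.108 ] 69 40.4
  peg [0.5423 0.2642 0.1075] 45 126.8
side0 2696 disc [0.6496 0.1258] 0.2051
 hub [0.6479 0.1242 0.0866] 109 ((0.6503410339355469, 0.12407303601503372), 0.0319933257997036)
  peg [0.5109 0.0073 0.107 ] 26 -141.0
  peg [ 0.7646 -0.0129  0.1064] 25 -49.2
  peg [0.7822 0.2411 0.1055] 6 42.5
  peg [0.5319 0.2594 0.1074] 17 130.3
wrist0 53213 disc [0.6527 0.1281] 0.2042
 hub [0.6526 0.1278 0.0862] 4657 ((0.6524844765663147, 0.12745167315006256), 0.029823774471879005)
  peg [0.517  0.0128 0.1079] 389 -141.1
  peg [ 0.7664 -0.0084  0.1076] 401 -47.8
[0.428 0.371 0.098]
[0.564 0.419 0.078]
[0.387 0.33  0.107]
scene0 timer ((0.6531757712364197, -0.22864586114883423), (0.09580261260271072, 0.09927884489297867), 72.70142364501953)
key 151 [ 0.65283551 -0.22739254  0.10438207] [ 0.63422647 -0.24697335  0.09003595] [ 0.66915944 -0.21064938  0.11731128] ((0.652816653251648, -0.22821256518363953), (0.012662592343986034, 0.046168118715286255), 46.63613510131836)
side0 timer ((0.6448343396186829, -0.23217043280601501), (0.09792730957269669, 0.0952896848320961), 75.7822494506836)
key 139 [ 0.64453044 -0.2318143   0.10419351] [ 0.62653492 -0.24942084  0.0900843 ] [ 0.66254033 -0.20907421  0.11833147] ((0.6446709632873535, -0.23150552809238434), (0.01687280461192131, 0.04646766185760498), 39.01609802246094)
```

```bash
python3 -m inch '[-1.1,4.9,0,0.085,-1.1,4.9,0,0.085,-1.1,4.9,0,0.085,-1.1,4.9,0,0.085,-1.1,4.9,0,0.085,-1.1,4.9,0,0.085,0,0,-4,0,0,0,-4,0,0,0,-4,0,0,0,-3.8,0,0,0,0,0]' 0 30
python3 - <<'E'
from h import *
snap('scene','scene1')
crop('scene1',180,150,440,345,'c3')
c=np.array([.653,.1275]);s=manip.sense();p=s['tcp_pos'];print(p,s['force'],s['q'])
r=np.hypot(*(p[:2]-c));a=np.arctan2(*(p[:2]-c)[::-1]);print(r,np.degrees(a))
aa=a+np.radians(57)*np.arange(21)/20
xy=c+.188*np.c_[np.cos(aa),np.sin(aa)];xy[0]=p[:2];print((np.diff(xy,axis=0)*100).round(2).tolist())
E
```

```text
t: 1.52
tcp_pos: [0.5563, 0.2931, 0.089]
tool_rot: [0.506, 0.863, -0.003, -0.003]
force: [-0.2, 0.1, 0.1]
finger_gap: 0.002
[0.55809654 0.29375897 0.09117608] [0.58572078 0.22307375 0.81730213] [ 3.07588257e-01  7.39132189e-01  1.53290515e+00  9.34676330e-06
  8.72883593e-01 -2.02424154e-01]
0.19143853106185238 119.71846446701079
[[-0.63, -0.78], [-0.78, -0.52], [-0.75, -0.56], [-0.72, -0.6], [-0.69, -0.63], [-0.66, -0.67], [-0.62, -0.7], [-0.59, -0.73], [-0.55, -0.76], [-0.51, -0.78], [-0.47, -0.81], [-0.43, -0.83], [-0.39, -0.85], [-0.35, -0.87], [-0.3, -0.88], [-0.26, -0.9], [-0.21, -0.91], [-0.17, -0.92], [-0.12, -0.93], [-0.08, -0.93]]
```

View pics/c3.png

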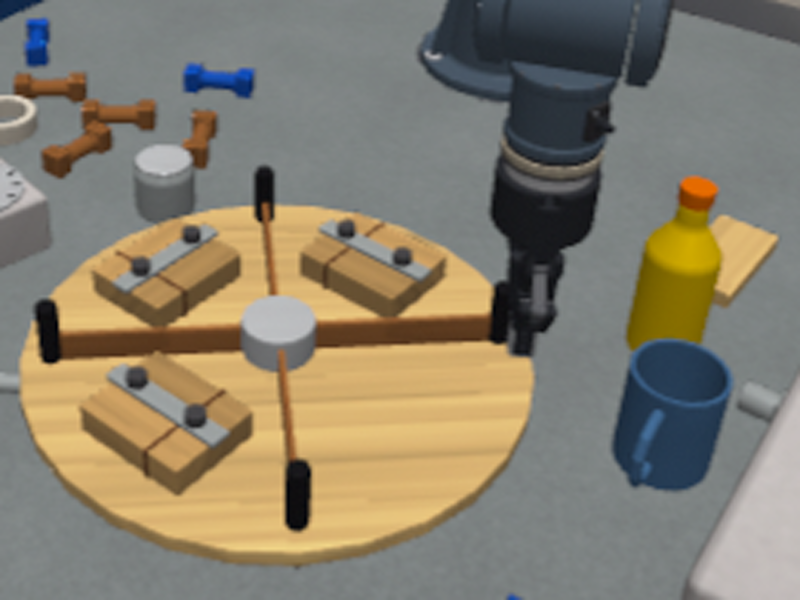

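The shut fingers stand on the empty-bay side of the front-left peg (crop ≈ (500,315)). Pushing along the arc.

```bash
python3 -m inch '[-0.6,-0.8,0,0.05,-0.78,-0.52,0,0.05,-0.75,-0.56,0,0.05,-0.72,-0.6,0,0.05,-0.69,-0.63,0,0.05,-0.66,-0.67,0,0.05,-0.62,-0.7,0,0.05,-0.59,-0.73,0,0.05,-0.55,-0.76,0,0.05,-0.51,-0.78,0,0.05]'; python3 - <<'E'
from h import *
snap('scene','scene2');crop('scene2',180,150,440,345,'c4')
E
```

```text
t: 2.82
tcp_pos: [0.4962, 0.2286, 0.0948]
tool_rot: [0.277, 0.961, 0.003, 0.002]
force: [-0.2, 6.6, -1.4]
finger_gap: 0.001
```

View pics/c4.png

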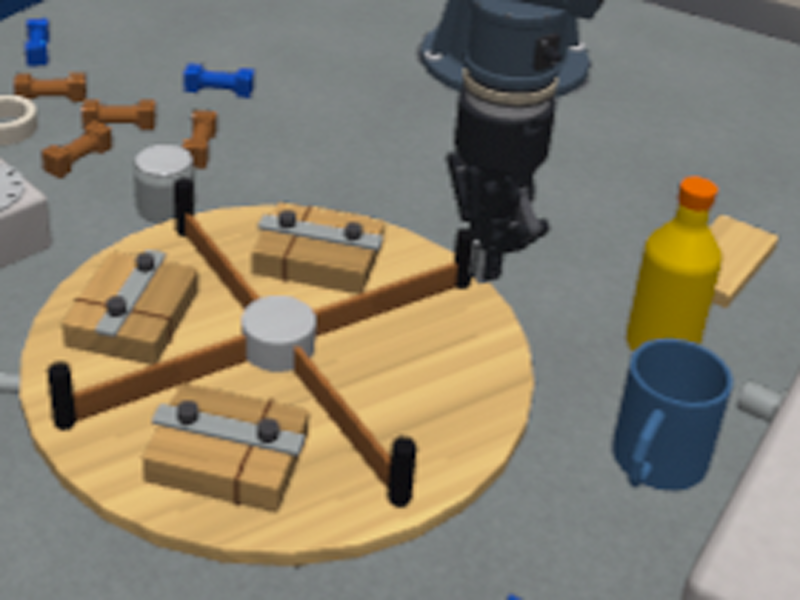

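The table is turning well (peg at (462,262)). Continuing.

```bash
python3 -m inch '[-0.47,-0.81,0,0.05,-0.43,-0.83,0,0.05,-0.39,-0.85,0,0.05,-0.35,-0.87,0,0.05,-0.3,-0.88,0,0.05,-0.26,-0.9,0,0.05,-0.21,-0.91,0,0.05,-0.17,-0.92,0,0.05,-0.12,-0.93,0,0.05]'; python3 - <<'E'
from h import *
snap('scene','scene3');crop('scene3',180,150,440,345,'c5')
E
```

```text
t: 4.0
tcp_pos: [0.4689, 0.1474, 0.0942]
tool_rot: [0.055, 0.999, 0.0, 0.002]
force: [-0.7, 0.3, -0.3]
finger_gap: 0.0
```

View pics/c5.png

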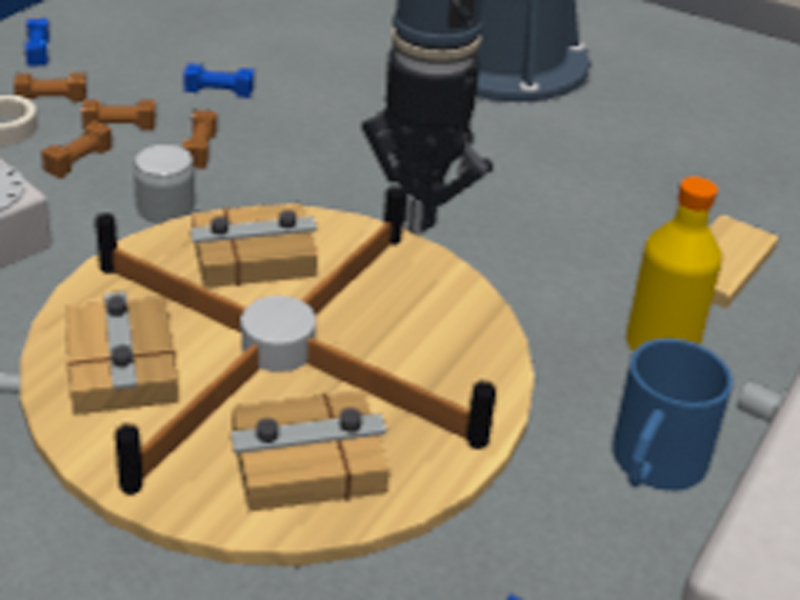

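```bash
python3 -m inch '[-0.1,-0.93,0,0.04,-0.05,-0.93,0,0.04,0,-0.9,0,0.04,0,-0.6,0,0,0,0,0,0,0,0,0,0,0,0,0,0]'; python3 - <<'E'
from h import *
snap('scene','scene4');crop('scene4',180,150,440,345,'c6')
E
```

```text
t: 4.92
tcp_pos: [0.4658, 0.1142, 0.0924]
tool_rot: [-0.005, 1.0, 0.0, 0.0]
force: [-0.1, -0.6, 0.1]
finger_gap: 0.002
```

View pics/c6.png

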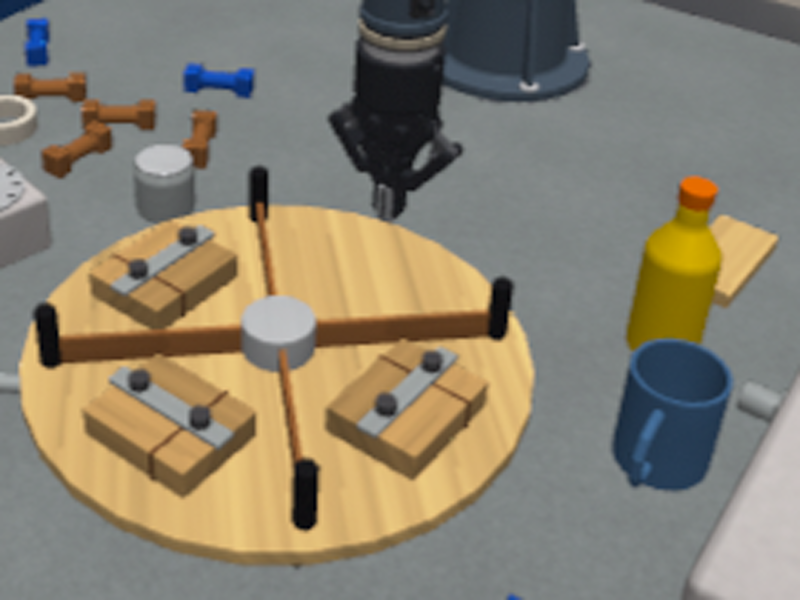

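```bash
python3 - <<'E'
from h import *
m=optics.camera_model('wrist');print(np.array(m['tool_from_camera']).round(3),np.array(m['mtx']).round(0))
E
```

```text
[[-0.     0.95   0.313  0.081]
 [ 1.     0.     0.     0.001]
 [-0.     0.313 -0.95  -0.123]
 [ 0.     0.     0.     1.   ]] [[336.   0. 284.]
 [  0. 336. 212.]
 [  0.   0.   1.]]
```

```bash
python3 -m inch '[0,0,6,0,0,0,6,0,0,-4,5,0,0,-5.8,0,0,0,-5.8,0,0,0,-5.8,0,0,0,-5.8,0,0,0,-5.8,0,0,-1.5,-5,0,0,0,0,0,0]' 50; python3 - <<'E'
from h import *
snap('wrist','w1');snap('scene','scene5')
E
```

```text
t: 6.22
tcp_pos: [0.4501, -0.2686, 0.2608]
tool_rot: [-0.002, 1.0, -0.001, 0.0]
force: [0.4, 0.1, 0.0]
finger_gap: 0.506
```

View pics/w1.png

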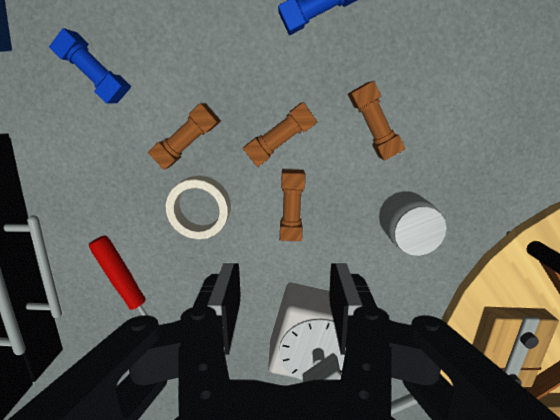

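View pics/scene5.png

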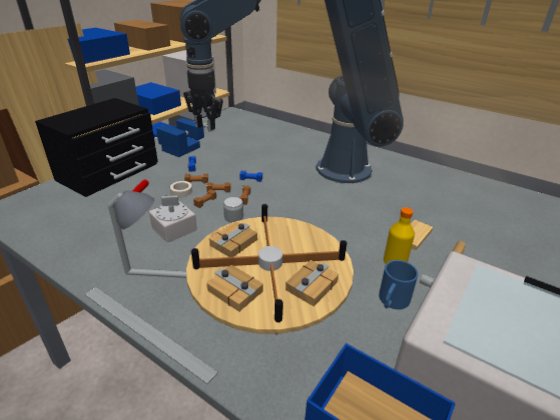

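```bash
cat >> h.py <<'E'
def spind(tag,lim=None):
    f=np.load(f'pics/{tag}.npz');p=f['p'].astype(int)
    hsv=cv2.cvtColor(f['p'],cv2.COLOR_RGB2HSV)
    m=((hsv[...,0]<16)&(hsv[...,1]>120)&(hsv[...,2]>40)).astype(np.uint8)
    n,l,st,c=cv2.connectedComponentsWithStats(m)
    C=cloud(tag);o=[]
    for i in range(1,n):
        if st[i,4]<400: continue
        P=C[l==i];P=P[np.isfinite(P[:,0])]
        P=P[P[:,2]>np.nanmax(P[:,2])-.018] if 0 else P
        if not len(P): continue
        uv=np.argwhere(l==i)[:,::-1]
        zt=np.percentile(P[:,2],95); Q=P[P[:,2]>zt-.012]
        (x,y),(w,h),a=cv2.minAreaRect(Q[:,:2].astype(np.float32))
        if h>w: a+=90;w,h=h,w
        o.append((c[i].round(0),st[i,4],[round(x,4),round(y,4)],[round(w,4),round(h,4)],'axis deg %.1f'%((a+90)%180-90),'top %.4f'%zt))
    return o
E
python3 - <<'E'
from h import *
for o in spind('w1'): print(*o)
crop('w1',130,70,430,260,'c7')
E
```

```text
[376. 120.] 1739 [0.3883, -0.1704] [0.0798, 0.026] axis deg 29.8 top 0.0263
[280. 134.] 1595 [0.4029, -0.2738] [0.0792, 0.0256] axis deg -53.1 top 0.0262
[184. 136.] 1660 [0.4048, -0.3769] [0.0803, 0.0255] axis deg -50.3 top 0.0261
[292. 205.] 1400 [0.4827, -0.2598] [0.0804, 0.0248] axis deg -2.0 top 0.0261
[117. 272.] 1613 [0.5724, -0.4767] [0.0996, 0.023] axis deg 23.0 top 0.0253
[546. 382.] 672 [0.5811, -0.0732] [0.3859, 0.0441] axis deg 49.2 top 0.0795
```

View pics/c7.png

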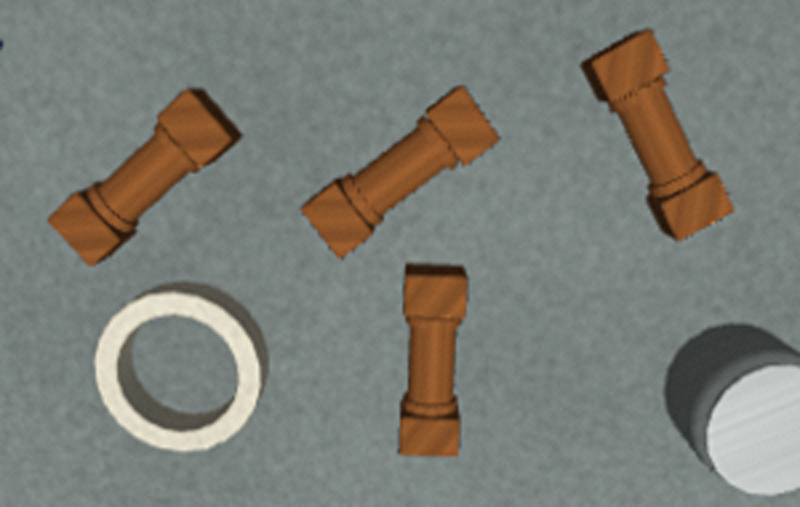

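```bash
python3 -m inch '[1.6,0.45,-5,-0.035,1.6,0.4,-5,0,0,0,-5,0,0,0,-4,0,0,0,-3,0,0,0,-2,0,0,0,0,0]' 50 40
```

```text
t: 7.2
tcp_pos: [0.4822, -0.2541, 0.0198]
tool_rot: [0.012, 1.0, 0.001, -0.002]
force: [1.2, 0.6, -0.0]
finger_gap: 0.497
```

```bash
python3 -m inch '[0,0,0.2,0,0,0,0,0]';  python3 - <<'E'
from h import *
snap('wrist','w2')
E
```

```text
t: 7.45
tcp_pos: [0.4836, -0.2567, 0.0245]
tool_rot: [0.013, 1.0, -0.001, 0.001]
force: [0.1, -0.2, -0.8]
finger_gap: 0.502
```

View pics/w2.png

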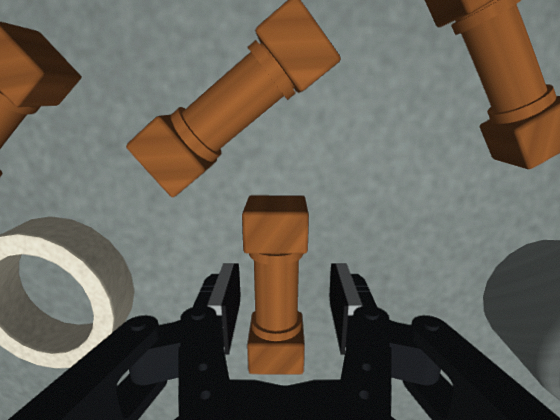

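```bash
python3 -m inch '[0,-0.3,-0.2,0,0,0,0,0]';python3 -m inch '[0,0,0,0,0,0,0,0,0,0,0,0,0,0,0,0,0,0,0,0]' 15 40; python3 -m inch '[0,0,3,0,0,0,5,0,0,0,5,0,0,0,0,0]' 15 40
```

```text
t: 7.75
tcp_pos: [0.4829, -0.2601, 0.0213]
tool_rot: [0.013, 1.0, -0.0, 0.0]
force: [-0.3, 0.3, -0.2]
finger_gap: 0.502
t: 8.38
tcp_pos: [0.4827, -0.2597, 0.0213]
tool_rot: [0.013, 1.0, -0.0, 0.0]
force: [-0.6, 0.4, 3.8]
finger_gap: 0.215
t: 8.88
tcp_pos: [0.4849, -0.2611, 0.1546]
tool_rot: [0.013, 1.0, -0.003, 0.003]
force: [-0.4, -0.4, -1.3]
finger_gap: 0.216
```

```bash
python3 -m inch '[0.4,4.8,3,-0.052,0.4,4.8,2,0,0.4,4.8,0,0,0.4,4.8,0,0,0.4,4.8,0,0,0.4,4.8,0,0,0.2,4.7,0,0,0,0,0,0,0,0,0,0]'; python3 - <<'E'
from h import *
snap('wrist','w3'); s=manip.sense();print(s['tcp_pos'],s['finger_gap'])
C=cloud('w3')
m=(abs(C[...,2]-.087)<.004)&(np.hypot(C[...,0]-.65,C[...,1]-.12)<.05);print(cv2.minEnclosingCircle(C[m][:,:2].astype(np.float32)))
m=(C[...,2]>.1)&(C[...,2]<.115)&(abs(np.hypot(C[...,0]-.65,C[...,1]-.12)-.18)<.03)
P=C[m]
a=np.degrees(np.arctan2(P[:,1]-.1275,P[:,0]-.653))
for c in (-140,-50,40,130):
    k=abs(a-c)<15
    if k.sum(): q=cv2.minEnclosingCircle(P[k][:,:2].astype(np.float32));print(q,k.sum(),np.degrees(np.arctan2(q[0][1]-.1275,q[0][0]-.653)))
E
```

```text
t: 10.0
tcp_pos: [0.5081, 0.0753, 0.1999]
tool_rot: [0.038, 0.999, -0.0, -0.001]
force: [0.0, 0.8, 0.0]
finger_gap: 0.216
[0.50831252 0.07473905 0.20017855] 0.2186239884585705
((0.0, 0.0), 0.0)
((0.5169945359230042, 0.008954913355410099), 0.009088105522096157) 538 -138.9239411534591
((0.5331859588623047, 0.26173579692840576), 0.009537708945572376) 582 131.75095305241086
```

View pics/w3.png

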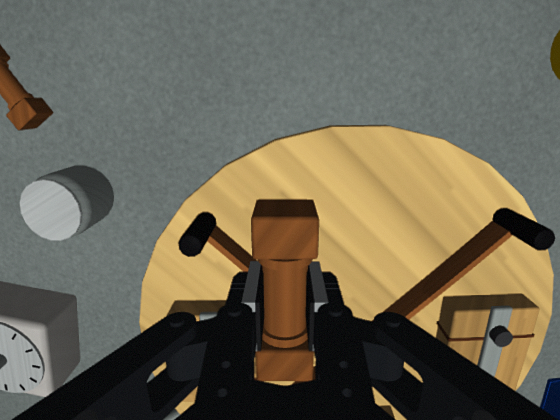

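```bash
python3 -m inch '[0.3,-0.35,-4,0,0,0,-4,0,0,0,-2.5,0,0,0,-1.7,0,0,0,0,0]'; 
```

```text
t: 10.68
tcp_pos: [0.5114, 0.0703, 0.0779]
tool_rot: [0.04, 0.999, -0.0, -0.001]
force: [0.3, -0.0, -0.4]
finger_gap: 0.218
```

```bash
python3 -m inch '[0,0,-0.1,0,0,0,0,0]'; python3 -m inch '[0,0,0,0,0,0,0,0,0,0,0,0]' 34;  python3 -m inch '[0,0,4,0,0,0,5,0,0,0,5,0,-0.6,-4.8,0,0.05,-1.2,-5.2,0,0,-1.2,-5.2,0,0,-1.2,-5.2,0,0,-1.2,-5.2,0,0,-1.2,-5.2,3,0,0,0,0,0,0,0,0,0]' 50; python3 - <<'E'
from h import *
snap('wrist','w4');snap('scene','scene6');crop('scene6',180,150,440,345,'c8');print(manip.sense()['tcp_pos'])
for o in spind('w4'): print(*o)
E
```

```text
t: 10.92
tcp_pos: [0.512, 0.0714, 0.0785]
tool_rot: [0.039, 0.999, -0.0, 0.0]
force: [0.7, 0.5, -0.1]
finger_gap: 0.214
t: 11.3
tcp_pos: [0.5119, 0.072, 0.0783]
tool_rot: [0.039, 0.999, -0.0, 0.0]
force: [-0.2, 0.7, -0.5]
finger_gap: 0.342
t: 12.68
tcp_pos: [0.4452, -0.2355, 0.2478]
tool_rot: [0.014, 1.0, 0.001, -0.0]
force: [-1.0, 0.8, -1.1]
finger_gap: 0.501
[ 0.44528407 -0.23431673  0.24740341]
[345. 124.] 1797 [0.388, -0.1701] [0.0795, 0.0254] axis deg 29.5 top 0.0263
[246. 141.] 1701 [0.4027, -0.2735] [0.0792, 0.0253] axis deg -53.1 top 0.0263
[149. 146.] 1815 [0.4051, -0.3771] [0.0803, 0.0253] axis deg -50.1 top 0.0262
[ 90. 286.] 1700 [0.5721, -0.4766] [0.0995, 0.0227] axis deg 22.8 top 0.0253
[544. 380.] 786 [0.5583, -0.0374] [0.3661, 0.0433] axis deg 40.7 top 0.0794
```

View pics/w4.png

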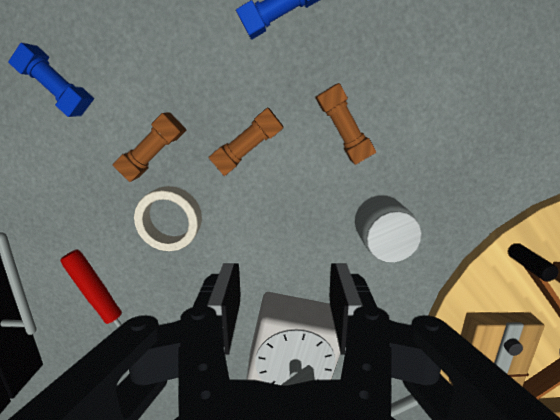

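View pics/c8.png

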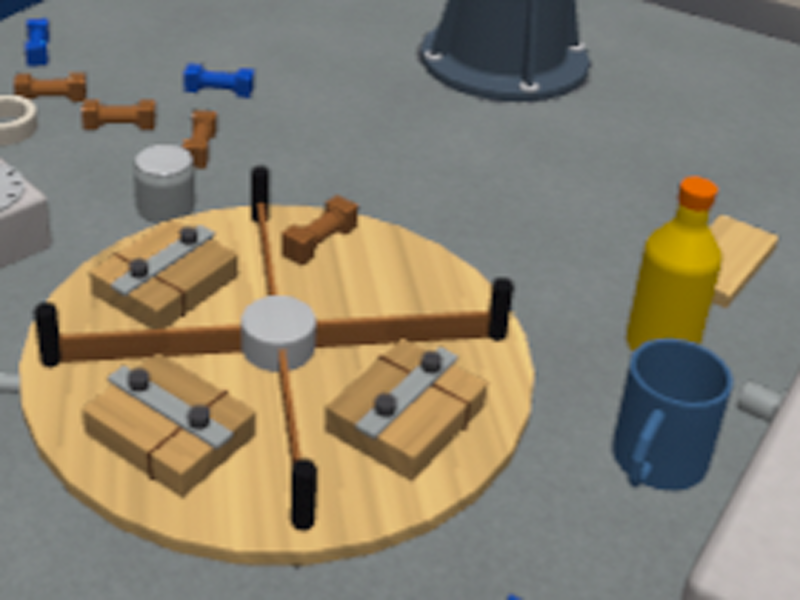

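```bash
python3 -m inch '[-0.85,-0.78,-1,-0.18,-0.85,-0.78,-2,-0.18,-0.85,-0.79,-4,-0.18,-0.85,-0.79,-4,-0.18,-0.85,-0.79,-4,-0.18,0,0,-4,0,0,0,-2.5,0,0,0,-1,0,0,0,0,0,0,0,0,0]' 50;python3 - <<'E'
from h import *
snap('wrist','w5');print(manip.sense()['tcp_pos'])
E
```

```text
t: 14.02
tcp_pos: [0.4039, -0.2754, 0.0239]
tool_rot: [0.447, 0.894, -0.0, 0.001]
force: [-0.0, 0.0, 0.0]
finger_gap: 0.497
[ 0.40389467 -0.27563207  0.0241137 ]
```

View pics/w5.png

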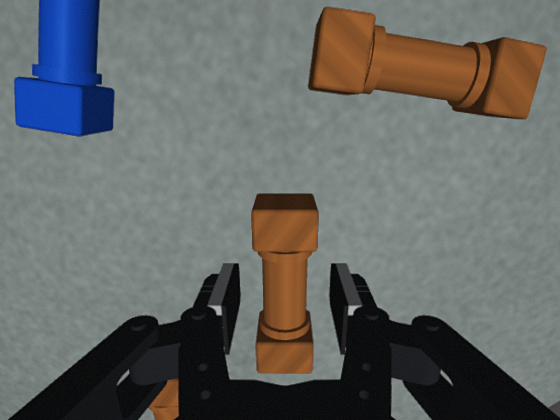

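```bash
python3 -m inch '[0,0,-0.15,0,0,0,0,0,0,0,0,0,0,0,0,0,0,0,0,0]' 15 40; python3 -m inch '[0,0,4,0,0,0,5,0,0,0,4,0,1.4,4.9,4,0.107,1.4,4.9,0,0.107,1.4,4.9,0,0.107,1.4,4.9,0,0.107,1.4,4.9,0,0.107,1.4,4.9,0,0.107,1.5,4.9,0,0.107,1.5,4.8,0,0.107,0,0,0,0,0,0,0,0]'; python3 - <<'E'
from h import *
snap('wrist','w6');s=manip.sense();print(s['tcp_pos'],s['tool_rot'])
E
```

```text
t: 14.7
tcp_pos: [0.4036, -0.2758, 0.0224]
tool_rot: [0.447, 0.894, -0.0, 0.001]
force: [0.2, 0.2, 6.2]
finger_gap: 0.22
t: 16.32
tcp_pos: [0.516, 0.1136, 0.1899]
tool_rot: [0.036, 0.999, -0.0, -0.001]
force: [-0.5, 0.1, -0.2]
finger_gap: 0.215
[0.51604093 0.11303703 0.18998226] [ 3.64621850e-02  9.99334802e-01 -2.37822588e-04 -6.36732333e-04]
```

View pics/w6.png

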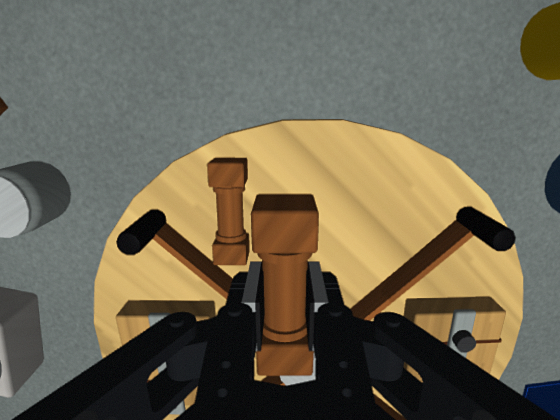

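```bash
python3 - <<'E'
from h import *
C=cloud('w6')[150:268,195:250].reshape(-1,3);Q=C[(C[:,2]>.072)&(C[:,2]<.09)]
print(cv2.minAreaRect(Q[:,:2].astype(np.float32)),Q[:,2].max())
E
```

```text
((0.5145278573036194, 0.06438463181257248), (0.04156727343797684, 0.08613685518503189), 85.27708435058594) 0.08236150696796857
```

```bash
python3 -m inch '[0.2,0.2,-4,0,0,0,-4,0,0,0,-2,0,0,0,-1.1,0,0,0,0,0,0,0,0,0]'; python3 -m inch '[0,0,0,0,0,0,0,0,0,0,0,0]' 32;  python3 -m inch '[0,0,4,0,0,0,5,0,0,0,5,0,-1.2,-4.8,0,0.05,-1.2,-5.2,0,0,-1.2,-5.2,0,0,-1.2,-5.2,0,0,-1.2,-5.2,0,0,-1.2,-5.2,3,0,0,-4,0,0,0,0,0,0,0,0,0,0]' 50; python3 - <<'E'
from h import *
snap('wrist','w7');snap('scene','scene7');crop('scene7',180,150,440,345,'c9');s=manip.sense();print(s['tcp_pos'],s['tool_rot'])
for o in spind('w7'): print(*o)
E
```

```text
t: 17.12
tcp_pos: [0.5194, 0.1155, 0.08]
tool_rot: [0.036, 0.999, 0.0, 0.001]
force: [0.3, 0.7, -0.9]
finger_gap: 0.217
t: 17.5
tcp_pos: [0.5189, 0.116, 0.0795]
tool_rot: [0.036, 0.999, 0.0, 0.0]
force: [0.2, 0.4, 0.5]
finger_gap: 0.315
t: 19.0
tcp_pos: [0.4462, -0.2314, 0.2489]
tool_rot: [0.011, 1.0, 0.001, -0.001]
force: [-0.0, -0.1, -0.6]
finger_gap: 0.502
[ 0.44638796 -0.23063359  0.24881295] [ 1.02480794e-02  9.99947071e-01  6.72198936e-04 -6.16633629e-04]
[341. 123.] 1777 [0.3881, -0.1701] [0.0795, 0.0252] axis deg 29.6 top 0.0263
[145. 145.] 1815 [0.4052, -0.3773] [0.0803, 0.0256] axis deg -50.8 top 0.0262
[ 87. 284.] 1710 [0.5718, -0.476] [0.0993, 0.024] axis deg 23.5 top 0.0253
[545. 296.] 459 [0.5585, 0.0421] [0.1073, 0.0089] axis deg 45.0 top 0.0801
[542. 379.] 819 [0.5724, -0.0489] [0.3639, 0.0465] axis deg 48.4 top 0.0793
```

View pics/w7.png

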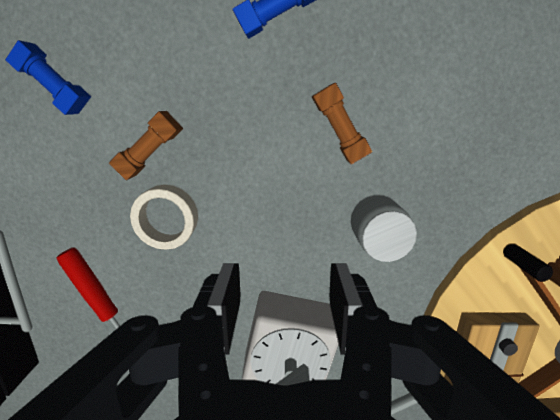

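View pics/c9.png

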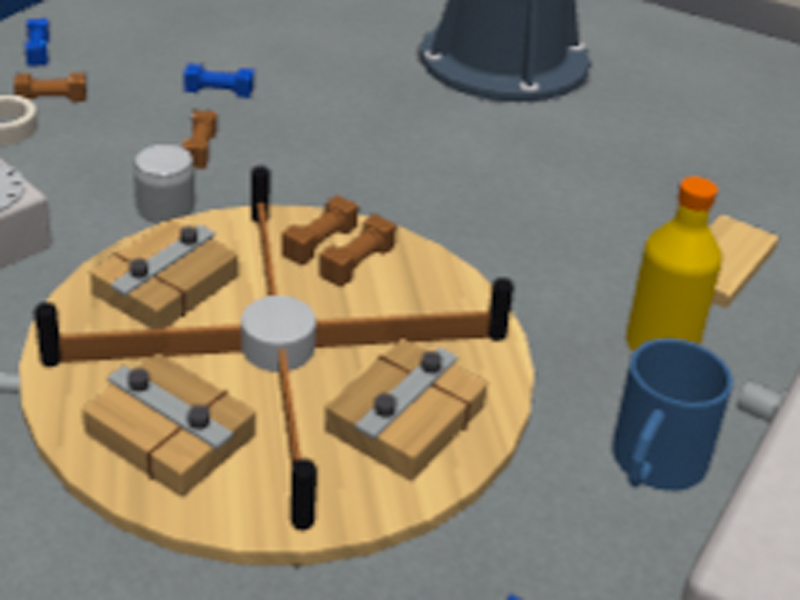

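```bash
python3 -m inch '[-0.82,-2.93,-1,-0.173,-0.82,-2.93,-2,-0.173,-0.83,-2.93,-4,-0.173,-0.83,-2.94,-4,-0.173,-0.82,-2.94,-4,-0.174,0,0,-4,0,0,0,-2.6,0,0,0,-1,0,0,0,0,0,0,0,0,0]' 42;python3 - <<'E'
from h import *
snap('wrist','w8');print(manip.sense()['tcp_pos'])
E
```

```text
t: 20.35
tcp_pos: [0.4064, -0.3791, 0.0243]
tool_rot: [0.429, 0.903, -0.001, 0.001]
force: [-0.3, 0.5, 0.0]
finger_gap: 0.421
[ 0.40634242 -0.3792445   0.02446167]
```

View pics/w8.png

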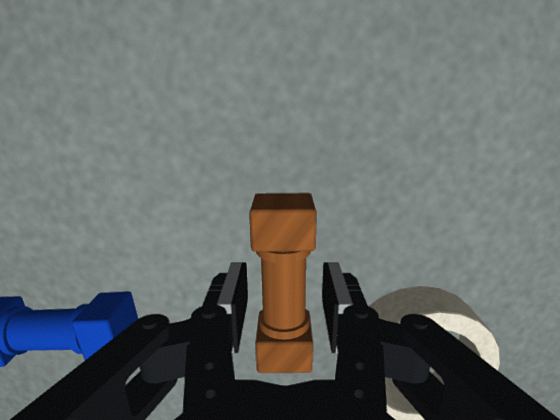

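```bash
python3 -m inch '[0,0,-0.15,0,0,0,0,0,0,0,0,0,0,0,0,0,0,0,0,0]' 15 40; python3 -m inch '[0,0,4,0,0,0,5,0,0,0,4,0,1.15,5.38,4,0.082,1.15,5.38,0,0.082,1.15,5.38,0,0.082,1.15,5.38,0,0.082,1.15,5.38,0,0.082,1.15,5.38,0,0.082,1.15,5.38,0,0.082,1.15,5.38,0,0.082,1.15,5.38,0,0.082,1.15,5.38,0,0.082,0,0,0,0,0,0,0,0]'; python3 - <<'E'
from h import *
snap('wrist','w9');s=manip.sense();print(s['tcp_pos'],s['tool_rot'])
E
```

```text
t: 21.02
tcp_pos: [0.4061, -0.3794, 0.0231]
tool_rot: [0.429, 0.903, -0.001, 0.001]
force: [0.5, 0.5, 5.3]
finger_gap: 0.215
t: 22.9
tcp_pos: [0.5191, 0.1547, 0.1885]
tool_rot: [0.034, 0.999, -0.0, -0.0]
force: [0.1, -0.4, -1.4]
finger_gap: 0.215
[0.51910178 0.15400708 0.18850268] [ 3.43232050e-02  9.99410707e-01 -2.36403289e-04 -3.16443465e-04]
```

View pics/w9.png

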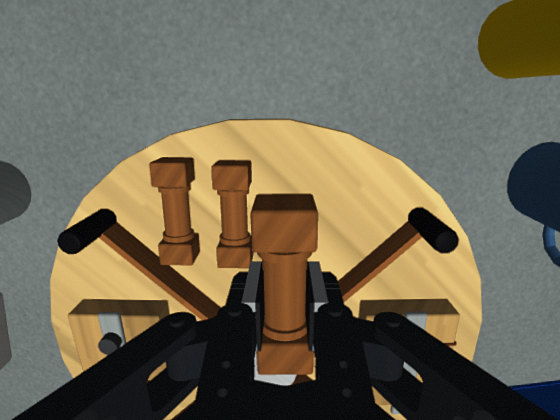

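```bash
python3 -m inch '[0.2,0.5,-4,0,0,0,-4,0,0,0,-2,0,0,0,-1,0,0,0,0,0,0,0,0,0]'; python3 -m inch '[0,0,-0.1,0,0,0,0,0,0,0,0,0,0,0,0,0]' 32;  python3 -m inch '[0,0,4,0,0,0,5,0,0,0,5,0,-1.2,-4.8,0,0.05,-1.2,-5.2,0,0,-1.2,-5.2,0,0,-1.2,-5.2,0,0,-1.2,-5.2,0,0,-1.2,-5.2,3,0,0,-4,0,0,0,0,0,0,0,0,0,0]' 50; python3 - <<'E'
from h import *
snap('wrist','w10');snap('scene','scene8');crop('scene8',180,150,440,345,'c10');s=manip.sense();print(s['tcp_pos'],s['tool_rot'])
for o in spind('w10'): print(*o)
E
```

```text
t: 23.7
tcp_pos: [0.5222, 0.1591, 0.0791]
tool_rot: [0.035, 0.999, 0.0, 0.001]
force: [0.5, -0.2, -1.2]
finger_gap: 0.22
t: 24.2
tcp_pos: [0.5217, 0.1599, 0.0775]
tool_rot: [0.034, 0.999, -0.0, 0.0]
force: [-0.6, -0.3, 0.2]
finger_gap: 0.318
t: 25.7
tcp_pos: [0.449, -0.1874, 0.2471]
tool_rot: [0.009, 1.0, 0.001, -0.001]
force: [-0.7, 0.2, 0.1]
finger_gap: 0.501
[ 0.44922076 -0.18669505  0.24707074] [ 8.17672448e-03  9.99966183e-01  6.07658901e-04 -6.35810679e-04]
[299. 121.] 1769 [0.3881, -0.1698] [0.0788, 0.0251] axis deg 29.9 top 0.0263
[539. 251.] 2185 [0.5122, 0.0823] [0.0799, 0.0476] axis deg -4.2 top 0.0809
[ 52. 282.] 1731 [0.5724, -0.477] [0.0991, 0.0241] axis deg 22.2 top 0.0253
[522. 313.] 554 [0.5771, 0.0609] [0.1431, 0.0059] axis deg 41.5 top 0.0803
```

View pics/c10.png

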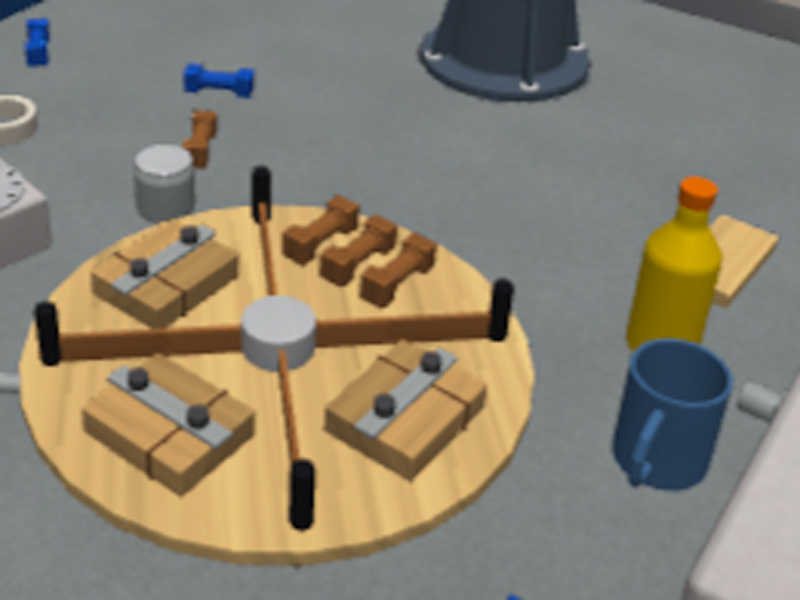

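View pics/w10.png

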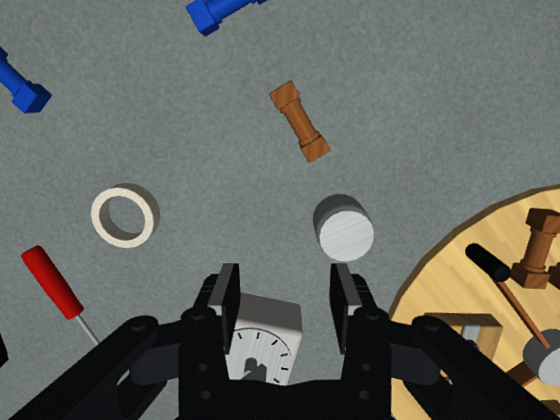

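```bash
python3 -m inch '[-1.22,0.34,-1,0.108,-1.22,0.34,-2,0.108,-1.22,0.34,-4,0.108,-1.22,0.34,-4,0.107,-1.22,0.34,-4,0.107,0,0,-4,0,0,0,-2.4,0,0,0,-1,0,0,0,0,0,0,0,0,0]' 46;python3 - <<'E'
from h import *
snap('wrist','w11');s=manip.sense();print(s['tcp_pos'],s['q'])
E
```

```text
t: 27.05
tcp_pos: [0.3891, -0.1712, 0.0242]
tool_rot: [-0.257, 0.966, -0.001, 0.0]
force: [-0.2, -0.0, 0.5]
finger_gap: 0.462
[ 0.38919783 -0.17136225  0.02436244] [-6.78833489e-01  7.36594068e-01  2.08485940e+00 -5.94790263e-06
  3.18173091e-01 -2.77032459e+00]
```

View pics/w11.png

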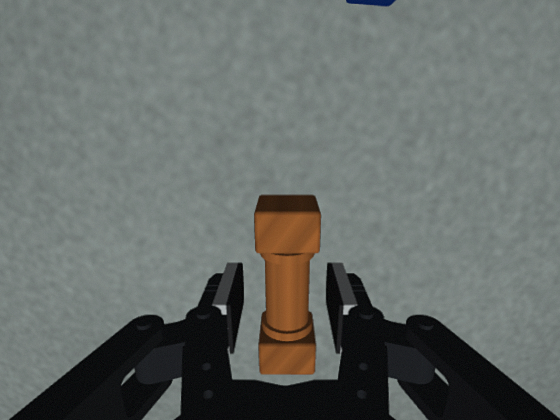

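```bash
python3 -m inch '[0,0,-0.15,0,0,0,0,0,0,0,0,0,0,0,0,0,0,0,0,0]' 15 40; python3 -m inch '[0,0,4,0,0,0,5,0,0,0,4,-0.02,1.68,4.67,4,-0.072,1.68,4.67,0,-0.072,1.68,4.67,0,-0.072,1.68,4.67,0,-0.072,1.68,4.67,0,-0.072,1.68,4.67,0,-0.072,1.68,4.67,0,-0.07,1.68,4.67,0,-0.07,0,0,0,0,0,0,0,0]'; python3 - <<'E'
from h import *
snap('wrist','w12');s=manip.sense();print(s['tcp_pos'],s['tool_rot'])
E
```

```text
t: 27.72
tcp_pos: [0.389, -0.1714, 0.0228]
tool_rot: [-0.257, 0.966, -0.001, 0.001]
force: [0.1, 1.0, 4.5]
finger_gap: 0.214
t: 29.35
tcp_pos: [0.5217, 0.2011, 0.191]
tool_rot: [0.035, 0.999, -0.0, -0.001]
force: [0.3, -0.7, -0.3]
finger_gap: 0.215
[0.5217034  0.2005396  0.19100052] [ 3.59949176e-02  9.99351587e-01 -3.69056406e-04 -7.96890295e-04]
```

View pics/w12.png

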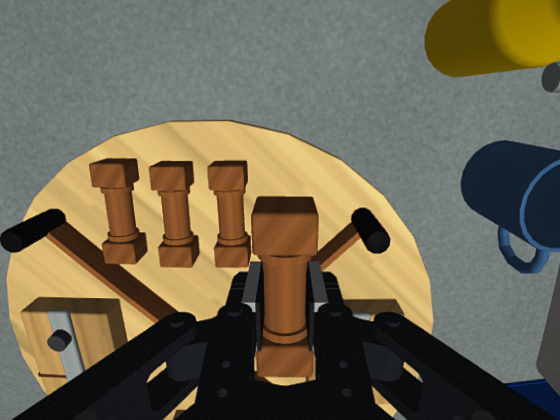

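```bash
python3 -m inch '[0.1,0.2,-4,0,0,0,-4,0,0,0,-2,0,0,0,-1.2,0,0,0,0,0,0,0,0,0]'; python3 -m inch '[0,0,-0.1,0,0,0,0,0,0,0,0,0,0,0,0,0]' 32;  python3 -m inch '[0,0,4,0,0,0,5,0,0,0,5,0,-1,-4,0,0,-1,-4,0,0,0,0,0,0,0,0,0,0]' 32; python3 - <<'E'
from h import *
snap('wrist','w13');snap('scene','scene9');crop('scene9',180,150,440,345,'c11');s=manip.sense();print(s['tcp_pos'],s['tool_rot'])
E
```

```text
t: 30.15
tcp_pos: [0.5242, 0.203, 0.0798]
tool_rot: [0.036, 0.999, 0.0, 0.001]
force: [0.9, 0.4, -0.9]
finger_gap: 0.213
t: 30.65
tcp_pos: [0.5237, 0.2036, 0.0783]
tool_rot: [0.036, 0.999, 0.0, 0.0]
force: [-0.6, 1.0, -0.1]
finger_gap: 0.317
t: 31.52
tcp_pos: [0.504, 0.1237, 0.2183]
tool_rot: [0.036, 0.999, 0.0, 0.0]
force: [-0.7, -0.1, -0.4]
finger_gap: 0.321
[0.50405802 0.12427313 0.21812558] [3.54750704e-02 9.99370535e-01 1.60650810e-04 1.67634357e-04]
```

View pics/w13.png

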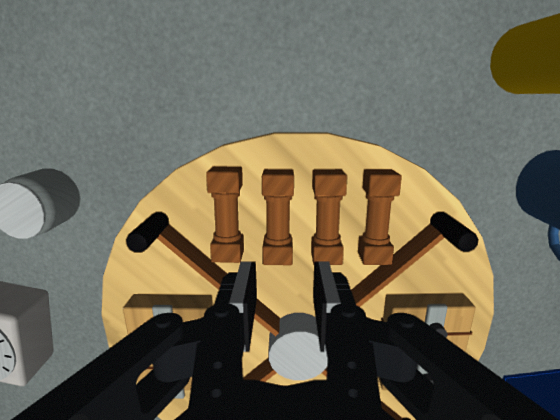

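View pics/c11.png

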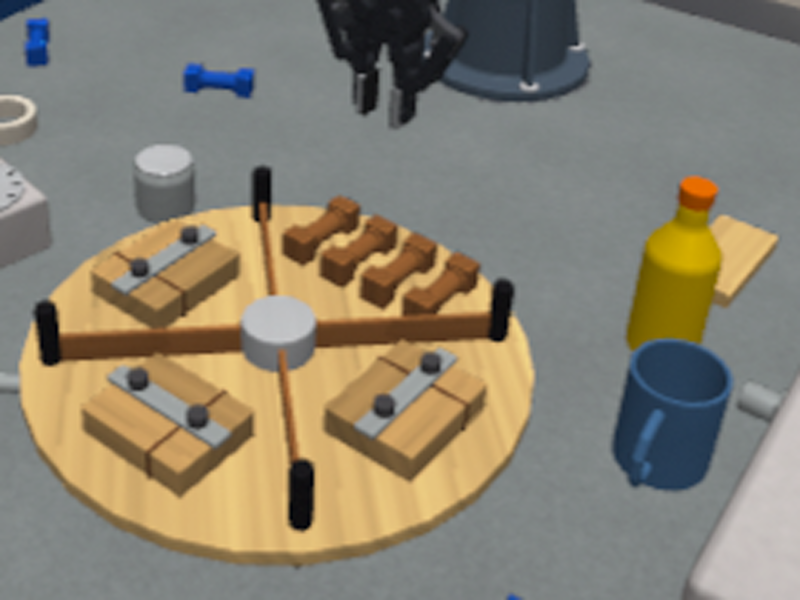

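Four orange spindles lie flat in the bay, none overlapping (wrist pixels x≈225, 277, 329, 380; y≈215). Next I push the front-right peg (wrist (150,230)), with fingertips kept above spindle height.

```bash
python3 -m inch '[-0.19,-1.52,0,-0.16,-0.19,-1.52,0,-0.16,-0.19,-1.52,0,-0.16,-0.19,-1.52,0,-0.16,-0.19,-1.52,0,-0.16,-0.19,-1.52,0,-0.16,0,0,-4,0,0,0,-4,0,0,0,-2.9,0,0,0,0,0,0,0,0,0]' 0 30
python3 - <<'E'
from h import *
snap('scene','scene10');snap('side','side1')
crop('scene10',180,150,440,345,'c12');crop('side1',200,120,440,300,'c13')
c=np.array([.652,.1273]);s=manip.sense();p=s['tcp_pos'];print(p,s['force'],s['q'],s['finger_gap'])
a=np.arctan2(*(p[:2]-c)[::-1]);print(np.hypot(*(p[:2]-c)),np.degrees(a))
aa=a+np.radians(52)*np.arange(21)/20
xy=c+.186*np.c_[np.cos(aa),np.sin(aa)];xy[0]=p[:2];print((np.diff(xy,axis=0)*100).round(2).tolist())
E
```

```text
t: 33.0
tcp_pos: [0.4932, 0.0327, 0.1097]
tool_rot: [0.493, 0.87, 0.0, 0.001]
force: [0.7, -0.2, 0.4]
finger_gap: -0.001
[0.49341761 0.03246465 0.1103917 ] [ 0.87465216 -0.42779465  0.96946818] [-1.60725617e-01  5.84073956e-01  1.87950396e+00  5.80639531e-05
  6.75156323e-01 -7.00391392e-01] -0.0017633846511925992
0.18477586008870117 -149.11975838636747
[[0.34, -0.78], [0.48, -0.69], [0.51, -0.67], [0.54, -0.65], [0.57, -0.62], [0.6, -0.59], [0.63, -0.57], [0.65, -0.54], [0.67, -0.51], [0.7, -0.48], [0.72, -0.44], [0.74, -0.41], [0.75, -0.38], [0.77, -0.34], [0.79, -0.31], [0.8, -0.27], [0.81, -0.24], [0.82, -0.2], [0.83, -0.16], [0.83, -0.12]]
```

View pics/c12.png

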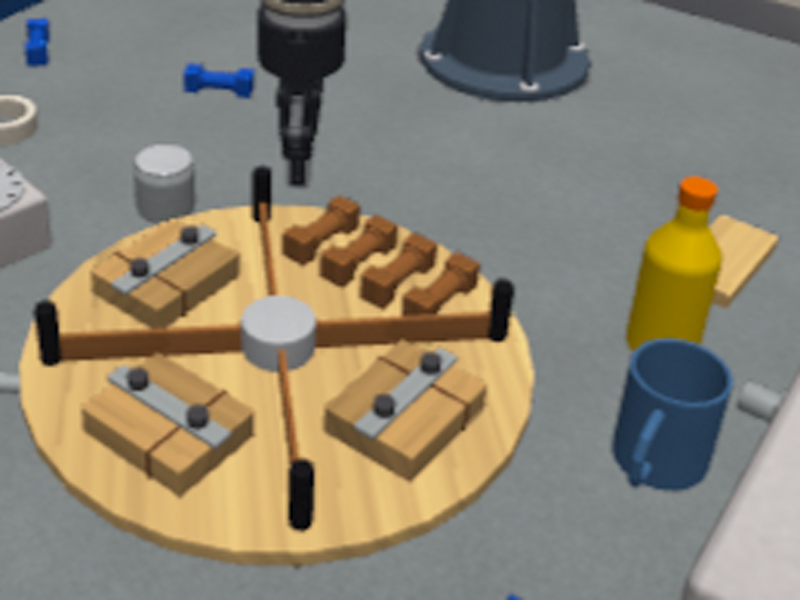

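View pics/c13.png

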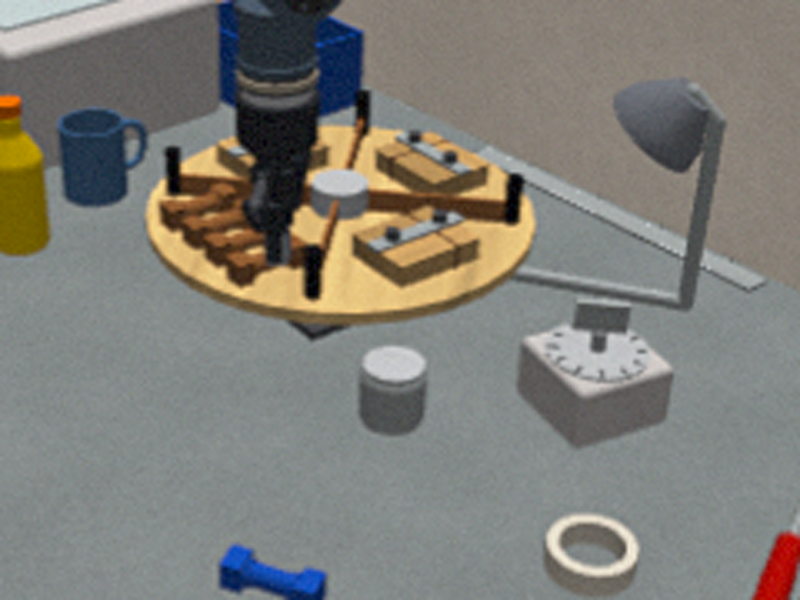

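```bash
python3 -m inch '[0.34,-0.78,-0.3,0.04,0.48,-0.69,0,0.04,0.51,-0.67,0,0.04,0.54,-0.65,0,0.04,0.57,-0.62,0,0.04,0.6,-0.59,0,0.04,0.63,-0.57,0,0.04,0.65,-0.54,0,0.04,0.67,-0.51,0,0.04,0.7,-0.48,0,0.04]'; python3 -m inch '[0.72,-0.44,0,0.04,0.74,-0.41,0,0.04,0.75,-0.38,0,0.04,0.77,-0.34,0,0.04]'; python3 - <<'E'
from h import *
snap('scene','scene11');crop('scene11',180,150,440,345,'c14')
E
```

```text
t: 34.35
tcp_pos: [0.547, -0.0272, 0.1072]
tool_rot: [0.31, 0.951, 0.0, -0.003]
force: [-4.3, 3.8, 4.2]
finger_gap: -0.002
t: 34.85
tcp_pos: [0.5766, -0.0435, 0.1073]
tool_rot: [0.233, 0.973, 0.0, -0.003]
force: [-4.9, 1.0, 2.9]
finger_gap: -0.001
```

View pics/c14.png

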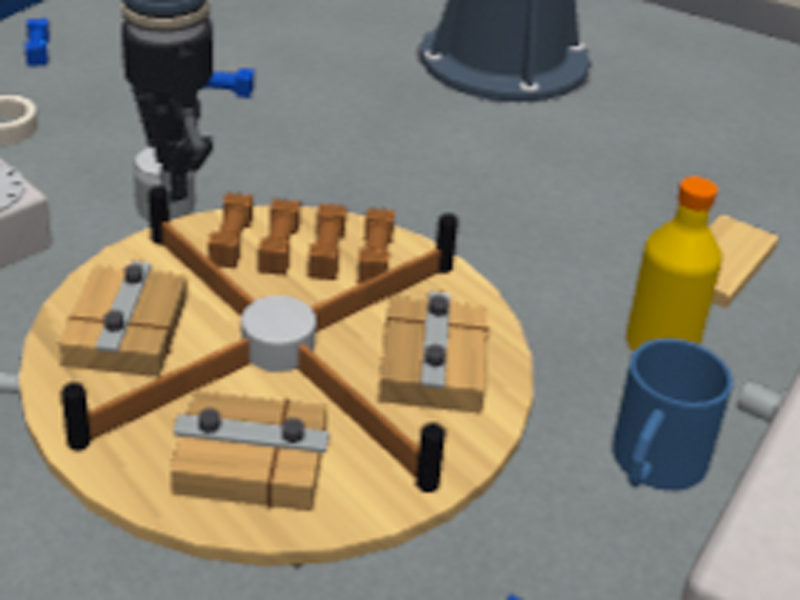

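Spindles ride along, tip behind the peg. Continuing past half-way.

```bash
python3 -m inch '[0.79,-0.31,0,0.04,0.8,-0.27,0,0.04,0.81,-0.24,0,0.04,0.82,-0.2,0,0.04,0.83,-0.16,0,0.04,0.83,-0.12,0,0.04]'; python3 -m inch '[0.5,0,0,0,0.4,0,0,0,0,0,0,0,0,0,0,0,0,0,0,0]'; python3 - <<'E'
from h import *
snap('scene','scene12');crop('scene12',180,150,440,345,'c15')
E
```

```text
t: 35.65
tcp_pos: [0.6282, -0.0576, 0.1073]
tool_rot: [0.115, 0.993, -0.0, 0.001]
force: [0.3, 0.5, -0.1]
finger_gap: -0.004
t: 36.28
tcp_pos: [0.6366, -0.0573, 0.1061]
tool_rot: [0.116, 0.993, 0.0, -0.0]
force: [-0.2, -0.3, -0.1]
finger_gap: -0.004
```

View pics/c15.png

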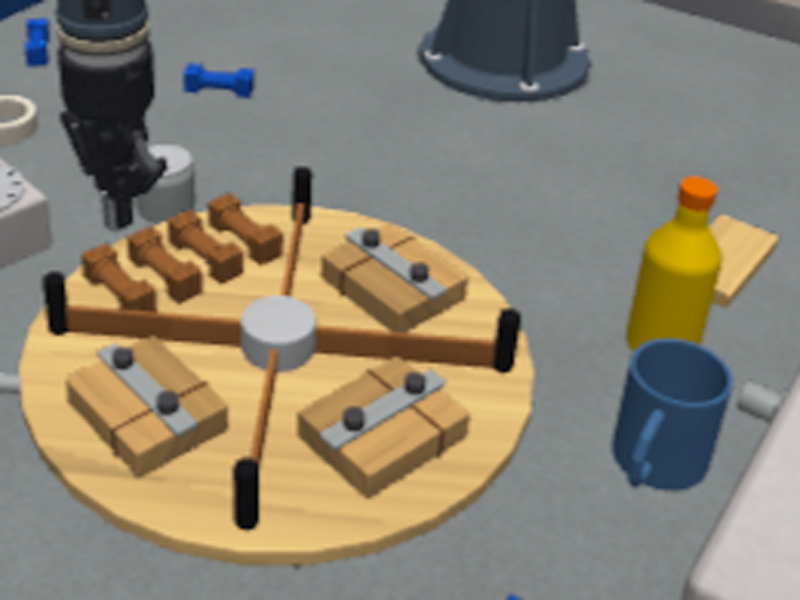

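```bash
python3 -m inch '[0,0,3,0,0,0,5,0,0,0,4,0,0,0,0,0]'; python3 - <<'E'
from h import *
snap('scene','scene13');crop('scene13',180,150,440,345,'c16')
E
```

```text
t: 36.83
tcp_pos: [0.6391, -0.058, 0.2304]
tool_rot: [0.116, 0.993, -0.001, 0.004]
force: [0.6, 0.5, -0.2]
finger_gap: 0.001
```

View pics/c16.png

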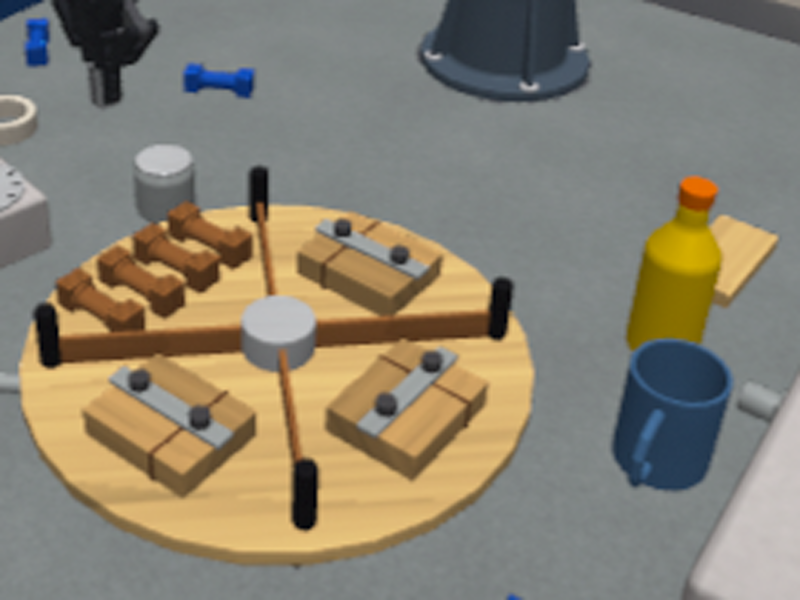

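```bash
python3 -m inch '[1.3,-4.3,0.5,0,1.3,-4.3,0.5,0,1.3,-4.3,0.5,0,1.2,-4.3,0.5,0,0,0,0,0,0,0,0,0]' 40; python3 - <<'E'
from h import *
snap('wrist','w14');s=manip.sense();print(s['tcp_pos'],s['tool_rot'])
C=cloud('w14');m=(C[...,2]>.105)&(C[...,2]<.13)&(np.hypot(C[...,0]-.648,C[...,1]+.23)<.045)
P=C[m];print(m.sum(),P[:,2].max(),cv2.minAreaRect(P[:,:2].astype(np.float32)),P.mean(0))
E
```

```text
t: 37.62
tcp_pos: [0.6866, -0.2287, 0.2439]
tool_rot: [0.116, 0.993, 0.001, -0.002]
force: [0.0, 0.4, -0.7]
finger_gap: 0.402
[ 0.68678684 -0.22805035  0.24433457] [ 1.15383824e-01  9.93318907e-01  9.20633815e-04 -1.80938957e-03]
716 0.11613063337160728 ((0.648298442363739, -0.2283157855272293), (0.00935489870607853, 0.04548870772123337), 40.94182205200195) [ 0.64749193 -0.22773039  0.11373757]
```

View pics/w14.png

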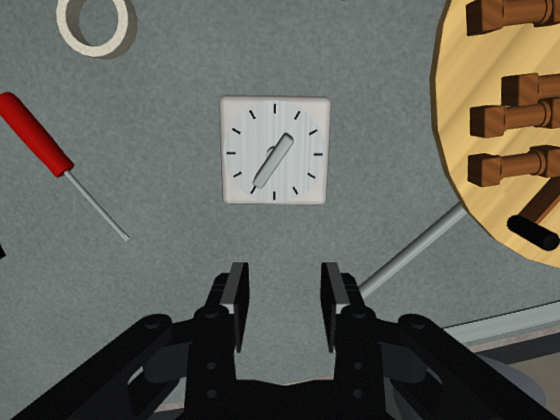

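```bash
python3 -m inch '[-0.96,-0.02,0,-0.155,-0.96,-0.02,0,-0.155,-0.96,-0.02,0,-0.155,-0.95,0,0,-0.155,0,0,-5,0,0,0,-2.5,0,0,0,0,0,0,0,0,0]' 40; python3 - <<'E'
from h import *
snap('wrist','w15');s=manip.sense();print(s['tcp_pos'],s['tool_rot'],s['q'])
C=cloud('w15');m=(C[...,2]>.108)&(C[...,2]<.13)&(np.hypot(C[...,0]-.648,C[...,1]+.23)<.035)
P=C[m];print(m.sum(),P[:,2].max(),cv2.minAreaRect(P[:,:2].astype(np.float32)),P.mean(0))
E
```

```text
t: 38.67
tcp_pos: [0.6502, -0.2294, 0.1722]
tool_rot: [0.413, 0.911, -0.0, 0.001]
force: [0.1, -0.1, 0.4]
finger_gap: 0.403
[ 0.65052109 -0.22979768  0.17281291] [ 4.12722277e-01  9.10855802e-01 -8.03590696e-05  1.42239761e-03] [-5.01182518e-01  6.98143357e-01  1.32596049e+00  6.12698612e-05
  1.11464001e+00 -1.22112335e+00]
1119 0.11592163906558484 ((0.6479105353355408, -0.22797514498233795), (0.008756643161177635, 0.04587620496749878), 41.47382354736328) [ 0.64678631 -0.2264564   0.11381788]
```

View pics/w15.png

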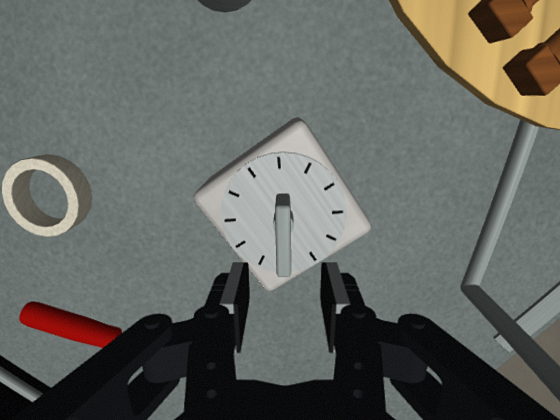

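```bash
python3 -m inch '[-0.25,0.18,-3,0,0,0,-3,0,0,0,-1.3,0,0,0,0,0,0,0,0,0]' 40; python3 -m inch '[0,0,0,0,0,0,0,0,0,0,0,0,0,0,0,0,0,0,0,0]' 0 50; python3 - <<'E'
from h import *
snap('wrist','w16');s=manip.sense();print(s['tcp_pos'],s['force'],s['ft_torque'],s['finger_gap'])
E
```

```text
t: 39.35
tcp_pos: [0.6481, -0.2288, 0.0998]
tool_rot: [0.413, 0.911, -0.0, 0.002]
force: [-0.3, -0.7, 0.1]
finger_gap: 0.403
t: 39.98
tcp_pos: [0.6481, -0.2284, 0.0997]
tool_rot: [0.413, 0.911, 0.0, 0.001]
force: [0.8, 1.0, 5.6]
finger_gap: 0.119
[ 0.64810167 -0.22838602  0.09969088] [0.71839385 1.54635466 5.97132066] [ 0.20290782 -0.06566724 -0.0227077 ] 0.11351755835391544
```

View pics/w16.png

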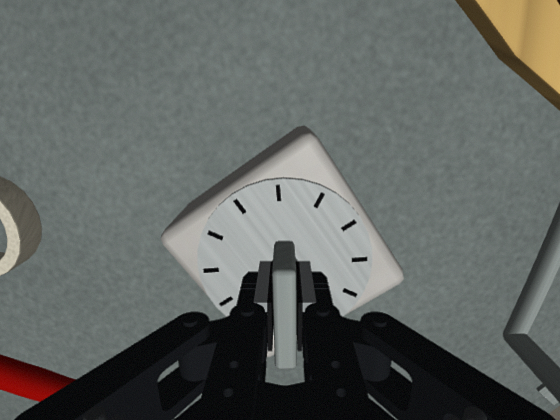

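Wing gripped (gap 0.114 ≈ 9.6 mm). First part turn, −2.0 rad.

```bash
python3 -m inch '[0,0,0,-0.16,0,0,0,-0.16,0,0,0,-0.16,0,0,0,-0.16]';  python3 - <<'E'
from h import *
s=manip.sense();print(s['tcp_pos'],s['force'],s['ft_torque'])
E
python3 -m inch '[0,0,0,-0.16,0,0,0,-0.16,0,0,0,-0.16,0,0,0,-0.16,0,0,0,-0.16,0,0,0,-0.16,0,0,0,-0.16,0,0,0,-0.16,0,0,0,-0.08,0,0,0,0]'; python3 - <<'E'
from h import *
snap('wrist','w17');s=manip.sense();print(s['tcp_pos'],s['force'],s['ft_torque'],s['finger_gap'],s['q'][5],s['tool_rot'])
E
```

```text
t: 40.52
tcp_pos: [0.6485, -0.2282, 0.0997]
tool_rot: [0.68, 0.733, 0.001, 0.002]
force: [1.8, 2.1, 5.2]
finger_gap: 0.118
[ 0.64852293 -0.2282151   0.09971821] [1.76425805 2.066068   5.18574131] [ 0.30679294 -0.24453668  0.09550566]
t: 41.78
tcp_pos: [0.6493, -0.2288, 0.0997]
tool_rot: [0.989, 0.145, 0.003, 0.001]
force: [4.0, 0.9, 5.0]
finger_gap: 0.116
[ 0.64925989 -0.22874964  0.09972562] [2.90660605 1.91495719 4.85251199] [ 0.19388913 -0.69350003  0.06251672] 0.1124460373331882 0.7778645333449762 [0.98941617 0.14507618 0.00259312 0.00134973]
```

View pics/w17.png

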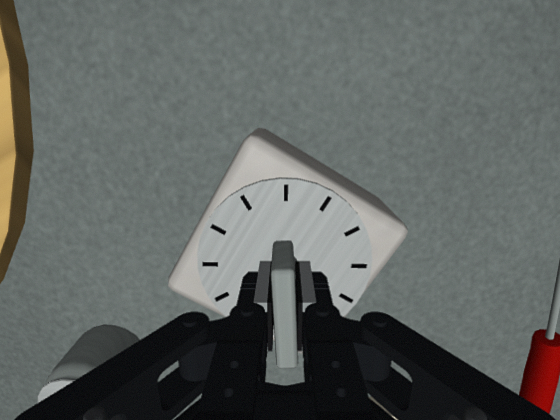

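```bash
python3 -m inch '[0,0,0,0,0,0,0,0,0,0,0,0]' 40; python3 -m inch '[0,0,3,0,0,0,2.5,0,0,0,0,0.18,0,0,0,0.18,0,0,0,0.18,0,0,0,0.18,0,0,0,0.18,0,0,0,0.18,0,0,0,0.18,0,0,0,0.18,0,0,0,0.18]'; python3 -m inch '[0,0,0,0.18,0,0,0,0.18,0,0,0,0.18,0,0,0,0.18,0,0,0,0.18,0,0,0,0.18,0,0,0,0.18,0,0,0,0.18,0,0,0,0.08,0,0,0,0,0,0,0,0]'; python3 - <<'E'
from h import *
snap('wrist','w18');s=manip.sense();print(s['tcp_pos'],s['q'][5],s['tool_rot'],np.degrees(2*np.arctan2(s['tool_rot'][1],s['tool_rot'][0])))
C=cloud('w18');m=(C[...,2]>.108)&(C[...,2]<.13)&(np.hypot(C[...,0]-.648,C[...,1]+.23)<.035)
P=C[m];print(m.sum(),P[:,2].max(),cv2.minAreaRect(P[:,:2].astype(np.float32)),P.mean(0))
E
```

```text
t: 42.2
tcp_pos: [0.6459, -0.228, 0.0973]
tool_rot: [0.99, 0.144, -0.001, -0.001]
force: [-0.9, -0.2, 0.0]
finger_gap: 0.399
t: 43.58
tcp_pos: [0.6464, -0.2281, 0.1526]
tool_rot: [0.575, 0.818, -0.0, -0.001]
force: [-0.7, 0.6, -0.5]
finger_gap: 0.395
t: 44.95
tcp_pos: [0.6468, -0.2282, 0.1529]
tool_rot: [-0.143, 0.99, 0.0, -0.0]
force: [-1.0, 0.0, -0.7]
finger_gap: 0.397
[ 0.64681629 -0.22822555  0.15297564] -2.3597428653276435 [-1.43155417e-01  9.89700184e-01  1.15485356e-04 -2.44449643e-04] 196.46095668691976
1327 0.11600706473238517 ((0.6478922367095947, -0.2284526377916336), (0.046001121401786804, 0.009032845497131348), 18.927310943603516) [ 0.64602133 -0.22903401  0.11387404]
```

View pics/w18.png

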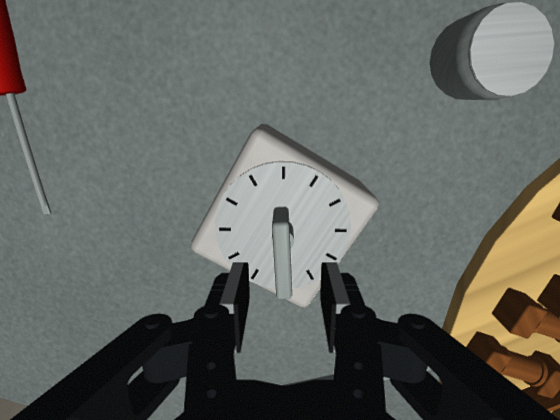

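```bash
python3 -m inch '[0.1,0,-3,0.02,0,0,-2.3,0.02,0,0,0,0,0,0,0,0]' 40; python3 -m inch '[0,0,0,0,0,0,0,0,0,0,0,0,0,0,0,0,0,0,0,0]' 0 50; python3 -m inch '[0,0,0,-0.16,0,0,0,-0.16,0,0,0,-0.16,0,0,0,-0.16,0,0,0,-0.16,0,0,0,-0.16,0,0,0,-0.16,0,0,0,-0.16,0,0,0,-0.16,0,0,0,-0.16,0,0,0,-0.16,0,0,0,-0.16,0,0,0,-0.08,0,0,0,0]'; python3 - <<'E'
from h import *
snap('wrist','w19');s=manip.sense();print(s['tcp_pos'],s['force'],s['ft_torque'],s['finger_gap'],s['q'][5],np.degrees(2*np.arctan2(s['tool_rot'][1],s['tool_rot'][0])))
E
```

```text
t: 45.5
tcp_pos: [0.6486, -0.2285, 0.1009]
tool_rot: [-0.163, 0.987, -0.0, 0.0]
force: [-1.5, 0.4, 0.5]
finger_gap: 0.402
t: 46.12
tcp_pos: [0.6489, -0.2289, 0.1017]
tool_rot: [-0.163, 0.987, -0.001, 0.001]
force: [0.1, -1.0, 5.8]
finger_gap: 0.102
t: 47.88
tcp_pos: [0.6487, -0.2292, 0.1017]
tool_rot: [0.742, 0.67, 0.0, 0.001]
force: [-1.4, -2.5, 5.5]
finger_gap: 0.104
[ 0.64867532 -0.22919267  0.10168082] [ 0.03619458 -1.1968105   6.22529129] [-0.20652293  0.15321453 -0.02473181] 0.09983996354384934 -0.3997831758073298 84.21667389349678
```

View pics/w19.png

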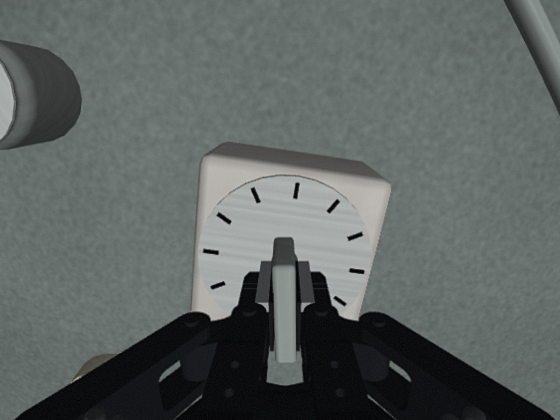

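```bash
cat > m.py <<'E'
from h import *
s=manip.sense();print('F',s['force'].round(1),'T',s['ft_torque'].round(2),'tau6 %.2f'%s['tau'][5],'gap %.3f'%s['finger_gap'],'th %.1f'%np.degrees(2*np.arctan2(s['tool_rot'][1],s['tool_rot'][0])))
E
python3 m.py; python3 -m inch '[0,0,0,-0.16,0,0,0,-0.16,0,0,0,-0.16,0,0,0,-0.16,0,0,0,-0.16,0,0,0,-0.16,0,0,0,-0.16]'>/dev/null; python3 m.py;  python3 -m inch '[0,0,0,-0.08,0,0,0,-0.08]'>/dev/null; python3 m.py; python3 -m inch '[0,0,0,-0.07]'>/dev/null; python3 m.py
```

```text
F [ 0.  -1.2  6.2] T [-0.21  0.15 -0.02] tau6 0.03 gap 0.100 th 84.2
F [-1.2 -1.6  6.3] T [-0.13  0.26  0.22] tau6 -0.70 gap 0.102 th 19.8
F [-0.4  0.2  6.1] T [-0.16  0.26  0.18] tau6 -0.29 gap 0.096 th 10.8
F [-0.5 -0.5  5.8] T [-0.15  0.25  0.13] tau6 -0.22 gap 0.104 th 6.8
```

```bash
for i in 1 ; do python3 -m inch '[0,0,0,-0.07]'>/dev/null; python3 m.py; python3 -m inch '[0,0,0,-0.07]'>/dev/null; python3 m.py; python3 -m inch '[0,0,0,-0.07]'>/dev/null; python3 m.py; python3 -m inch '[0,0,0,0]'>/dev/null; python3 m.py; done
```

```text
F [-1.1 -1.8  7.3] T [-0.14  0.27  0.08] tau6 -0.23 gap 0.104 th 2.8
F [-0.6 -1.2  7.3] T [-0.05  0.18  0.65] tau6 0.17 gap 0.103 th -1.2
F [-0.8 -0.3  6.7] T [0.1  0.2  1.92] tau6 1.56 gap 0.103 th -4.9
F [-1.4 -1.2  7. ] T [-0.05  0.15  1.73] tau6 1.79 gap 0.101 th -4.7
```

```bash
python3 -m inch '[0,0,0,0.04]'>/dev/null; python3 m.py; python3 -m inch '[0,0,0,0]'>/dev/null; python3 m.py
```

```text
F [-1.2 -1.   6.6] T [-0.11  0.25  0.84] tau6 1.14 gap 0.099 th -2.5
F [-1.1 -0.5  6.2] T [-0.08  0.18  1.01] tau6 0.98 gap 0.103 th -2.6
```

```bash
python3 -m inch '[0,0,0,0,0,0,0,0,0,0,0,0]' 40; python3 -m inch '[0,0,3,0,0,0,2.5,0,0,0,0,0,0,0,0,0]'; python3 - <<'E'
from h import *
snap('wrist','w20');s=manip.sense();print(s['tcp_pos'],np.degrees(2*np.arctan2(s['tool_rot'][1],s['tool_rot'][0])))
C=cloud('w20');m=(C[...,2]>.108)&(C[...,2]<.13)&(np.hypot(C[...,0]-.648,C[...,1]+.23)<.035)
P=C[m];print(m.sum(),P[:,2].max(),cv2.minAreaRect(P[:,:2].astype(np.float32)),P.mean(0))
E
```

```text
t: 50.3
tcp_pos: [0.6476, -0.2279, 0.0996]
tool_rot: [1.0, -0.025, -0.001, -0.0]
force: [-0.4, -0.5, -0.6]
finger_gap: 0.402
t: 50.8
tcp_pos: [0.6473, -0.2278, 0.1541]
tool_rot: [1.0, -0.025, -0.001, -0.0]
force: [0.5, 0.3, -0.7]
finger_gap: 0.399
[ 0.64707728 -0.22772678  0.15363055] -2.8846140307875103
1331 0.11606121381620402 ((0.6490235328674316, -0.22829708456993103), (0.04630330204963684, 0.009068779647350311), 1.9198157787322998) [ 0.6509099  -0.22832522  0.11382574]
```

View pics/w20.png

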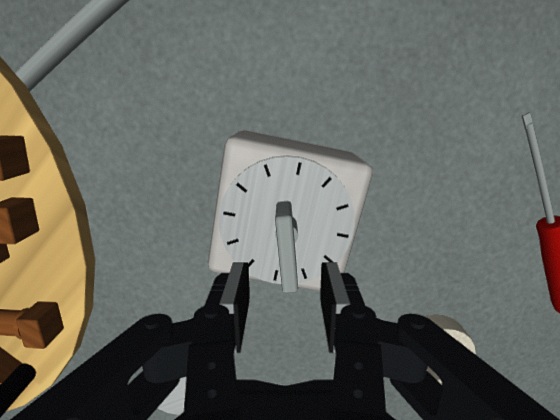

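The wing now reads 1.9°, about 5.4 rad of winding. I'll regrip once to check it really is against the stop.

```bash
python3 -m inch '[0.1,0,-3,0.04,0,0,-2.4,0.04,0,0,0,0,0,0,0,0]' 40 >/dev/null; python3 -m inch '[0,0,0,0,0,0,0,0,0,0,0,0,0,0,0,0,0,0,0,0]' 0 50 >/dev/null; python3 m.py;  python3 -m inch '[0,0,0,-0.03]'>/dev/null; python3 m.py; python3 -m inch '[0,0,0,-0.03,0,0,0,0]'>/dev/null; python3 m.py; python3 -m inch '[0,0,0,-0.03,0,0,0,0]'>/dev/null; python3 m.py;
```

```text
F [-0.9 -0.7  5.1] T [0.3  0.24 0.16] tau6 0.19 gap 0.093 th 1.7
F [-0.5 -0.5  7.2] T [0.25 0.18 0.97] tau6 0.82 gap 0.095 th 0.1
F [-0.7 -0.9  6.3] T [0.16 0.1  1.45] tau6 1.48 gap 0.092 th -1.4
F [-0.2 -0.7  5.6] T [0.24 0.11 1.94] tau6 2.00 gap 0.096 th -3.0
```

Torque rises at once, to 1.9 N m, so the key is on the stop. Backing off, releasing and retreating.

```bash
python3 -m inch '[0,0,0,0.05,0,0,0,0]'>/dev/null; python3 m.py; python3 -m inch '[0,0,0,0,0,0,0,0,0,0,0,0]' 40; python3 -m inch '[0,0,4,0,0,0,5,0,0,0,5,0,-3,2,2,0,-4,2,0,0,-4,2,0,0,-2,0,0,0,0,0,0,0,0,0,0,0]'; python3 - <<'E'
from h import *
snap('wrist','w21');snap('scene','scene14');snap('side','side2');s=manip.sense();print(s['t'],s['tcp_pos'])
C=cloud('w21');m=(C[...,2]>.108)&(C[...,2]<.13)&(np.hypot(C[...,0]-.648,C[...,1]+.23)<.04)
P=C[m];print(m.sum(),cv2.minAreaRect(P[:,:2].astype(np.float32)))
E
```

```text
F [-0.8 -1.4  5.8] T [0.23 0.13 1.11] tau6 1.07 gap 0.097 th -0.3
t: 53.22
tcp_pos: [0.6487, -0.228, 0.1007]
tool_rot: [1.0, -0.005, -0.0, -0.0]
force: [0.6, -0.3, 0.1]
finger_gap: 0.403
t: 54.35
tcp_pos: [0.5201, -0.1688, 0.2613]
tool_rot: [1.0, -0.005, 0.001, 0.0]
force: [-0.3, -0.5, 0.0]
finger_gap: 0.4
54.5 [ 0.52004848 -0.16865924  0.26099381]
871 ((0.6482724547386169, -0.22828985750675201), (0.04619567468762398, 0.009798004291951656), 0.8007665872573853)
```

View pics/scene14.png

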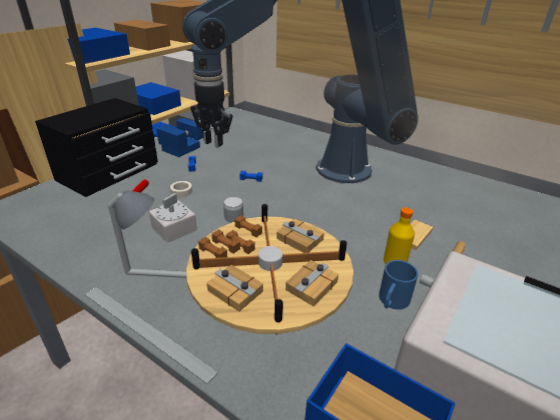

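View pics/side2.png

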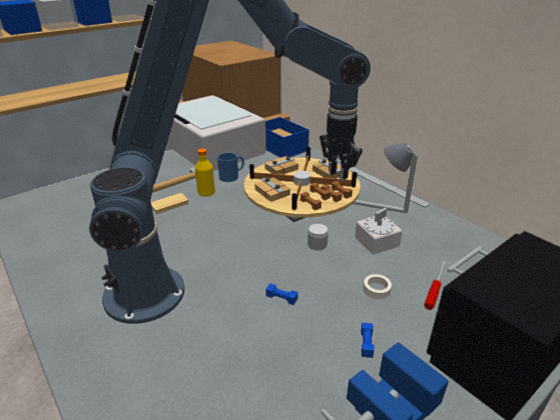

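View pics/w21.png

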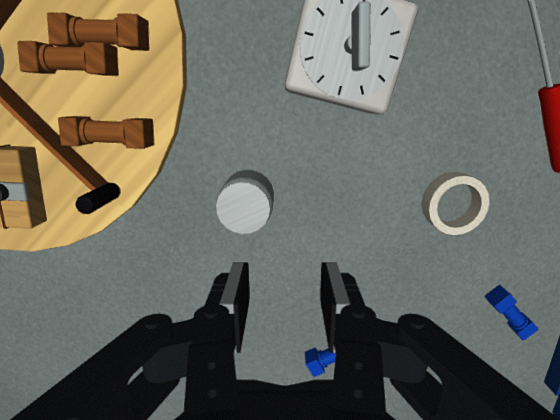

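One spindle in the bay has been knocked: two are now touching or overlapping at (98,30) and (68,58). I'll take a closer look.

```bash
python3 -m inch '[2,3,0,0,3,5,0,0,3,5,0,0,0,0,0,0,0,0,0,0]' ; python3 - <<'E'
from h import *
snap('wrist','w22');s=manip.sense();print(s['tcp_pos'])
C=cloud('w22');Z=C[...,2];im=np.clip((Z-.05)/.06*255,0,255);im[~np.isfinite(Z)]=0;cv2.imwrite('pics/z22.png',im.astype(np.uint8))
for o in spind('w22'): print(*o)
crop('scene14',180,200,300,290,'c17')
E
```

```text
t: 55.12
tcp_pos: [0.5991, -0.0382, 0.2607]
tool_rot: [1.0, -0.005, -0.0, 0.0]
force: [1.8, -0.9, 0.0]
finger_gap: 0.396
[ 0.59876684 -0.0388898   0.26074715]
[179.  57.] 1843 [0.7182, 0.053] [0.1385, 0.0062] axis deg -48.8 top 0.0803
[40. 67.] 1698 [0.7159, 0.1822] [0.1032, 0.0067] axis deg 41.8 top 0.0801
[254.  67.] 2605 [0.7081, -0.0127] [0.079, 0.0261] axis deg 84.9 top 0.0813
[233. 131.] 4510 [0.6542, 0.0089] [0.1095, 0.0484] axis deg 85.7 top 0.0811
[215. 209.] 4064 [0.5725, 0.0427] [0.1641, 0.0789] axis deg 73.4 top 0.0807
[ 47. 204.] 1093 [0.5842, 0.2048] [0.1421, 0.0088] axis deg -50.1 top 0.0802
```

View pics/w22.png

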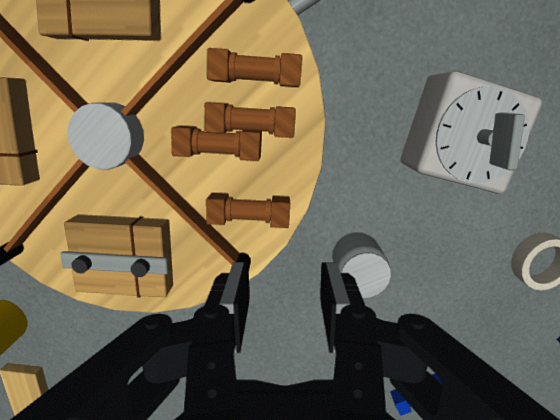

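View pics/c17.png

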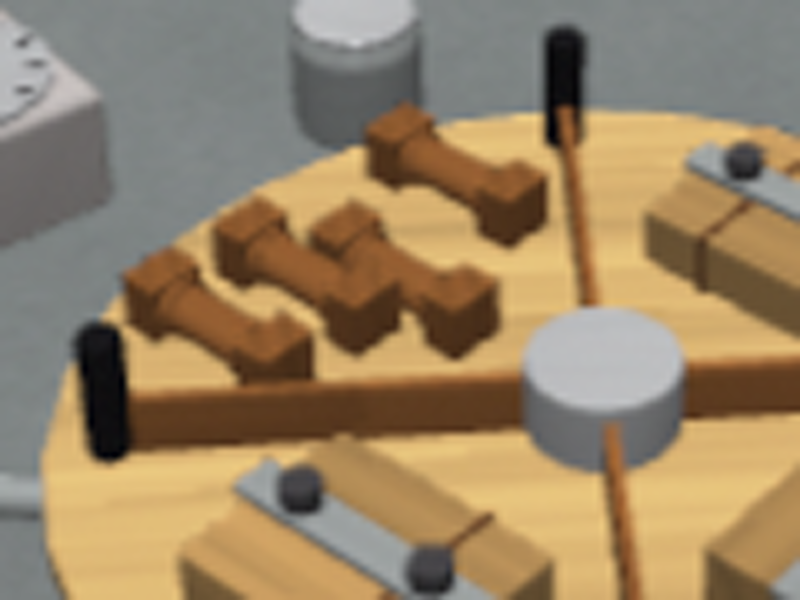

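```bash
python3 - <<'E'
from h import *
f=np.load('pics/w22.npz');C=cloud('w22')
for n,(u0,v0,u1,v1) in dict(s1=(200,42,310,92),s2s3=(165,95,300,165),s4=(200,188,295,232)).items():
    Z=C[v0:v1,u0:u1,2];k=Z>.078;print(n,np.nanmax(Z).round(4),np.percentile(Z[k],[5,50,99]).round(4),k.sum())
for n,u,v in [('end',217,116),('end',282,122),('end',184,140),('end',247,147)]: print(n,pt('w22',u,v,r=2).round(4))
crop('w22',150,30,330,240,'c18')
C=cloud('w22');P=C[(C[...,2]>.108)&(C[...,2]<.13)&(np.hypot(C[...,0]-.648,C[...,1]+.228)<.04)]
print(cv2.minAreaRect(P[:,:2].astype(np.float32)))
E
```

```text
s1 0.0831 [0.0785 0.0801 0.082 ] 1547
s2s3 0.0825 [0.0785 0.0801 0.0819] 2648
s4 0.0831 [0.0785 0.0799 0.0815] 1064
end [0.6681 0.0207 0.0804]
end [ 0.6622 -0.036   0.0801]
end [0.6478 0.0519 0.0801]
end [ 0.6407 -0.0044  0.0803]
((0.648531973361969, -0.22782111167907715), (0.04527117684483528, 0.011072669178247452), 3.9524192810058594)
```

View pics/c18.png

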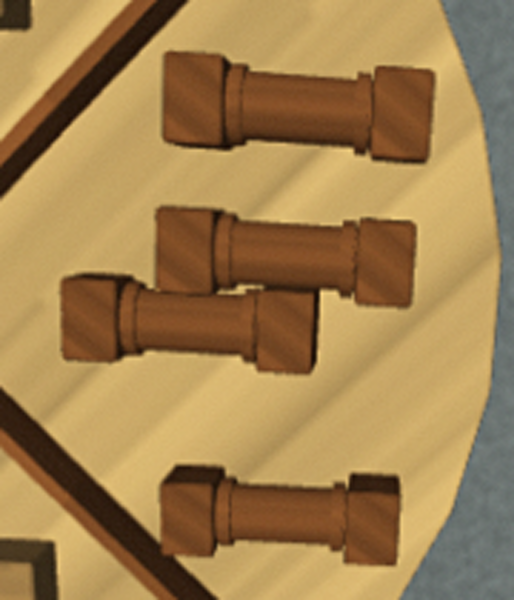

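All four tops read 0.080 to 0.081 m, the height of a spindle lying flat, and the nudged one lies beside its neighbour with all four inside the bay. The robot is clear, so I'm handing in.

```bash
python3 -c "
from station import job
print(job.sign_off())"
```

```text
the job is handed in; nothing more can be done
None
```

The job is done and handed in at about 55 s of robot time, in the order asked.

- **First push:** I pushed the table one detent by the front-left peg, so the empty bay faced the robot.
- **Spindles:** I laid all four orange spindles flat in that bay. The two blue look-alikes were not touched.
- **Second push:** I pushed the front-right peg one more detent. The camera showed the loaded bay settled on the lamp side.
- **Key:** I wound it clockwise with one regrip, about 5.4 rad in all. Torque then rose sharply from 0.1 to 1.9 N m. A second grip met the stop at once, so it is fully wound.

**Last checks:**
- **Spindle moved after placing:** the last pictures showed that one spindle had slid a few centimetres within the bay. It now lies beside its neighbour, touching or nearly so. All four tops read 0.080–0.081 m, the height of a spindle lying flat, so none lies on another, and I left them.
- **Key angle:** readings of the wing after release ran from 0.8° to 4°. I put that down to measuring error and relied on the torque.
- **Other items:** I saw no other item out of place in the last pictures, and the gripper was clear of everything. I compared these by eye only.

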